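Pack the desk tray and slide it to its other place

TASK

Tidy the desk: stand the round can and the square tin side by side in the empty middle compartment of the wooden tray, setting them down gently rather than dropping them. Then slide the loaded tray sideways across the desk mat, without lifting or tipping it, until it stands squarely inside the other, empty outline. Leave the mug and the mouse where they are.

Things in the scene. Friction and masses are not known exactly. Their poses are not given: they have to be found in the camera images.
- tray: Open wooden tray on the mat, outer 116 (its x) by 166 (y) by 44 high; walls and dividers 8 thick, floor 6. Two dividers along x make three compartments in a row along y: the middle one, centred, is empty, 100 (x) by 54 (y) inside; the end ones (100 by 40) hold flat things, tops under 28 above the tray's underside. 0.4 to 0.65 kg with these. Origin: centre of its underside; z up.
- place_to: The empty outline, where the tray must end: a light grey rectangle of 5 mm lines printed flat on the black mat, inside 136 (its x) by 186 (its y), 10 larger than the tray on every side. Origin: its centre on the mat's surface (3 mm above z = 0). Its axes go with the tray's.
- place_from: The same outline at the other side, where the tray stands at the start. Origin: its centre on the mat's surface.
- can: Round aluminium can with a paper band and black cap, standing upright on the mat: 46 in diameter (cap 43, the topmost 12 mm), 78 high, 0.11 kg. Origin: centre of its underside; z up.
- tin: Plain aluminium tin of rectangular section with a dark seam near the top, standing upright on the mat: 42 (its x) by 46 (its y) by 78 high, 0.13 kg. Origin: centre of its underside; z up.
- mug: White mug, bystander: 76 across, 90 high, loose. Origin: centre of its underside. Its handle points along its own +y.
- mouse: Black computer mouse, bystander: 115 by 60 by 36 high, loose. Origin: centre of its underside.
There are look-alikes about, which are no part of the job. Leave any black look-alike of the tray alone.

How it is judged:
On the way, in this order (a step that is already met when the one before it is completed fails the run):
1. the can and the tin both stand on the floor of the tray's middle compartment (x of can in the frame of tray between -0.035 and 0.035 m and y of can in the frame of tray between -0.012 and 0.012 m and z of each of can, tin in the frame of tray below 0.012 m and angle between each of can, tin's own z axis and vertical below 0.12 rad and x of tin in the frame of tray between -0.035 and 0.035 m and y of tin in the frame of tray between -0.012 and 0.012 m), for 0.2 s.
2. the tray, with both in it, stands inside the other outline (all of step 1 and x of tray in the frame of place_to between -0.015 and 0.015 m and y of tray in the frame of place_to between -0.015 and 0.015 m and angle between the x axis of tray and the x axis of place_to, either way round below 0.13 rad and height (world z) of tray below 0.007 m), for 0.2 s.
At the end, for the whole second after the job is handed in: Can and tin stand upright (within 0.12 rad) on the floor of the tray's middle compartment; the tray lies flat on the mat, at rest, its centre within 15 mm of the centre of the other outline along each of its axes and turned less than 0.13 rad from it (all of step 2 and linear speed of tray below 0.01 m/s and linear speed of each of can, tin below 0.02 m/s); the robot touches nothing.
It fails at once if the tray is lifted (more than 8 mm off the mat) or tipped (more than 0.1 rad) (height (world z) of tray above 0.011 m or angle between tray's own z axis and vertical above 0.1 rad).
It fails at once if the can or the tin is dropped into the tray (falls at more than 0.5 m/s within 25 mm of the tray's floor) ((horizontal distance between can and tray below 0.06 m and z of can in the frame of tray below 0.031 m and linear speed of can above 0.5 m/s) or (horizontal distance between tin and tray below 0.06 m and z of tin in the frame of tray below 0.031 m and linear speed of tin above 0.5 m/s)).
It fails at once if the mug or the mouse is shifted by more than 25 mm or the mug is tipped (distance of any of mug, mouse from where it was at the start of the episode above 0.025 m or angle between mug's own z axis and vertical above 0.25 rad).
It also fails if it takes over 72 s, if anything falls off the work surface, if the arm or the gripper's body presses on something with over 40 N, if the wrist force passes 120 N, or if a joint passes its speed limit or range.

ROBOT

A 7-joint arm with a two-finger parallel gripper is mounted at the origin on the work surface. World frame = base frame: x ahead of the robot, y to its left, z up, the work surface at z = 0. Lengths are in m, angles in rad, forces in N, time in s.
With the tool pointing down it reaches from about 0.4 to 0.875 m from the base axis. Payload 19.3 kg.
Tool frame: the origin (TCP) lies midway between the tips of the shut fingers; the grasp point (between the pads) lies 19 mm behind it; z points along the fingers, y is the line along which they close (so a half turn about z gives the same grasp; the last joint's range is limited). The gripper opens to 85 mm and grips with 20 to 120 N. Pads are 22 mm wide; open, the fingers measure 114 mm over their backs; the gripper's body (76 mm by 85 mm) begins 54 mm behind the grasp point. The pads swing forward as they close: fully open they stand 13 mm farther back than shut.
Start: joints at [1.159, 0.521, -0.036, 1.599, 0.021, 1.021, -0.113], TCP at [0.209, -0.589, 0.199] pointing down, gripper open.
Joint ranges: [-2.91, 2.91], [-0.3, 2.13], [-1.5, 1.42], [0.17, 2.43], [-1.26, 4.41], [0.16, 1.93], [-2.52, 2.52]. Speed limits (rad/s): [1.89, 1.89, 2.39, 2.39, 3.01, 3.01, 3.01].

INTERFACE

Orientations are given as a rotation vector (axis times angle).
In Python, from plant import ctrl gives the robot as it stands.
- The arm moves only by the tool arm_command, never from a script. Its argument "steps" is a list of rows, each a list of 3 entries, a list of its own where there are three numbers: the shift along the tool's x, y, z in cm, then the turn, a rotation vector about the tool's x, y, z in degrees, then the closure, from 0 (fully open) to 1 (shut). In form: [[[tx, ty, tz], [ax, ay, az], gripper], ...]. A call has exactly 8 rows; each row shifts and turns the commanded pose from where the row before left it, along the tool's axes as they then stand; what a row does not reach is not made up. A row lasts 1/8 s, in which the tool goes at most 62.5 mm and 10.7 degrees, less where a joint would pass 70% of its speed; a pose out of reach is approached as far as the arm can. A call is refused whole if a number of a shift passes 6.25 or a number of a turn 10.7, either way. A call with a gripper value outside its range is refused whole. The fingers move at their own pace and stop on an object; "squeeze" is the grip in N (left out, the last holds). Time passes only in rows, so rows that do not move let the fingers close, or fill a call up. It gives the time, the measured TCP pose, the force, the opening and the grip force at its end, in the units of the state.
- ctrl.read_state(): the state, without advancing time (a new reading comes with each control period).
- ctrl.grab_frame(name): name is "side" or "top"; returns (picture, depth): 420x560x3 uint8, red, green, blue; 420x560 float32, m along the optical axis (not along the pixel's ray), 0 where there is no reading.
- ctrl.calibration(name): a dict with "camera_matrix" (3x3 intrinsics, pixels), "dist_coeffs" ([k1, k2, p1, p2, k3] as OpenCV has them; the pictures are not rectified), "rvec" (rotation vector, rad) and "tvec" (3), from world to camera coordinates, as OpenCV has them. Camera axes: x right, y down, z forward; pixel columns grow to the right and rows downward; lengths in m; the calibration is good to about 2 mm. A picture is of the moment at which its call begins. calibration takes no time and is no camera call.
- ctrl.hand_in(): hands the job in; it is judged then, once.
The state is a dict: "t": time; "joints": joint angles; "qd": joint speeds; "effort": joint torques, N m; "eef_pos": TCP position; "tcp_rot": TCP orientation; "ft_force": force on the tool from outside, world axes, zero at the start; "moment": the same for the moment, N m; "finger_gap": finger opening in m; "grasp_force": force on a finger pad.
Only numpy, scipy, OpenCV 4.12 (cv2) and the standard library are available. Lean on these libraries where they do the work, as an engineer would, in place of code of your own. Each camera call takes 0.05 s, during which the arm holds its last target. There are 200 camera calls.

## Working session

There is one attempt and no reset: what is moved stays moved. The work goes in short steps, Python scripts to look and compute and a tool call to move; the robot and the scene stay as the last step left them, time stands still between calls to the robot, and variables do not carry over. Pictures are saved under pics/ and viewed, at most 10 in all, crops included, and the job is handed in when it is done.

Besides the shell and the picture viewer there is one more tool, called after ">>>" by a JSON object that holds its "op" and its "data", one argument or row to a line. arm_command: Moves the arm, as the interface text tells. Its arguments: {"type":"object","properties":{"steps":{"type":"array"},"squeeze":{"type":"number"}},"required":["steps"]}

```bash
mkdir -p pics; ls
python3 - <<'E'
from plant import ctrl
import cv2,numpy as np
for n in("top","side"):
    p,d=ctrl.grab_frame(n); cv2.imwrite(f"pics/{n}0.png",p[:,:,::-1]); np.save(f"pics/{n}0.npy",d)
    c=ctrl.calibration(n); print(n,{k:np.round(v,4).tolist() for k,v in c.items()})
s=ctrl.read_state(); print(s)
E
```

```text
pics
top {'camera_matrix': [[446.6904, 0.0, 272.4812], [0.0, 446.6904, 212.3552], [0.0, 0.0, 1.0]], 'dist_coeffs': [-0.0986, 0.0, 0.0, 0.0, 0.0], 'rvec': [2.1871, -2.1577, 0.0603], 'tvec': [0.0801, 0.4749, 1.0172]}
side {'camera_matrix': [[473.584, 0.0, 282.1678], [0.0, 473.584, 206.1251], [0.0, 0.0, 1.0]], 'dist_coeffs': [0.0558, 0.0, 0.0, 0.0, 0.0], 'rvec': [0.3426, -2.8304, 1.1101], 'tvec': [0.4504, 0.0636, 1.3385]}
{'t': 0.1, 'joints': array([ 1.15879374,  0.52193501, -0.03632216,  1.59995151,  0.0211741 ,
        1.02112136, -0.11279869]), 'qd': array([-4.48401417e-04, -9.44814457e-04,  6.14072303e-04,  2.00287076e-05,
        2.00577401e-03, -5.17716962e-05,  2.82372707e-04]), 'effort': array([ 4.17376257e-03, -9.28476477e+01,  1.98415183e+00, -3.70529938e+01,
        1.82424684e-02,  5.31189668e-03,  3.23221070e-05]), 'eef_pos': array([ 0.20934529, -0.58853176,  0.19829527]), 'tcp_rot': array([-3.09484182e+00, -5.34078462e-01,  3.58305572e-04]), 'ft_force': array([ 0.21332745, -0.50241289,  0.15279387]), 'moment': array([-0.00280944,  0.08349496,  0.02564689]), 'grasp_force': 0.0, 'finger_gap': 0.08545784446718661}
```

View pics/top0.png

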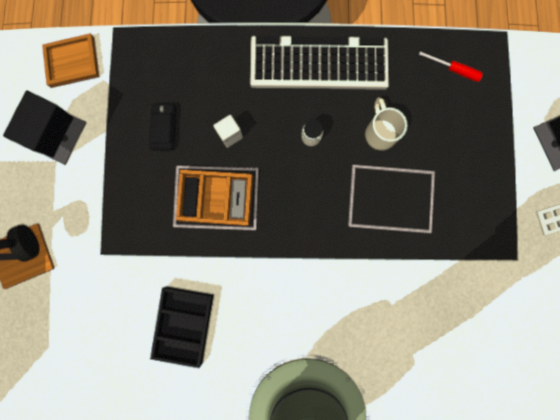

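View pics/side0.png

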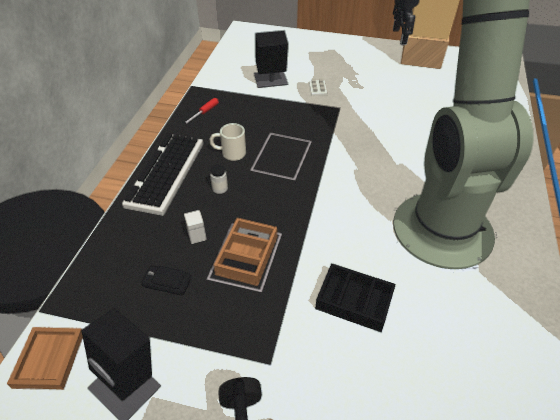

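The top view shows the tray at about (215,198) inside place_from, place_to at about (392,199), the tin at (228,130), the can at (312,133), the mug at (386,128) and the mouse at (163,126). The side view agrees, and it puts the black look-alike tray near the base.

```bash
cat > h.py <<'E'
import cv2,numpy as np
from plant import ctrl
def cal(n):
    c=ctrl.calibration(n); R=cv2.Rodrigues(np.array(c["rvec"],float))[0]
    return np.array(c["camera_matrix"]),np.array(c["dist_coeffs"],float),R,np.array(c["tvec"],float).ravel()
def plane(n,uv,z):
    K,D,R,t=cal(n)
    r=cv2.undistortPoints(np.array(uv,float).reshape(-1,1,2),K,D)[:,0]
    r=np.c_[r,np.ones(len(r))]@R; c=-R.T@t
    return c+r*((z-c[2])/r[:,2])[:,None]
def cloud(n,d):
    K,D,R,t=cal(n); h,w=d.shape
    uv=np.stack(np.meshgrid(np.arange(w),np.arange(h)),-1).reshape(-1,1,2).astype(float)
    r=cv2.undistortPoints(uv,K,D)[:,0]
    P=(np.c_[r,np.ones(len(r))]*d.reshape(-1,1)-t)@R
    P[d.ravel()==0]=np.nan
    return P.reshape(h,w,3)
def rect(P,m):
    k,l=cv2.connectedComponents(m.astype(np.uint8))
    for i in range(1,k):
        q=P[l==i]
        if len(q)>25:
            (c,s,a)=cv2.minAreaRect((q[:,:2]*1000).astype(np.float32))
            print("  n",len(q),"c",np.round(c,1),"size",np.round(s,1),"ang",round(a,1),"mean",np.round(q.mean(0)*1000,1))
E
python3 - <<'E'
from h import *
d=np.load("pics/top0.npy"); P=cloud("top",d)
im=cv2.imread("pics/top0.png"); cv2.imwrite("pics/crop.png",cv2.resize(im[90:240,150:450],None,fx=2.6,fy=2.6,interpolation=cv2.INTER_CUBIC))
box=np.zeros(d.shape,bool); box[90:245,140:450]=1
z=P[...,2]
print("mat z",np.nanmedian(z[240:250,280:330]))
for a,b in((.07,.1),(.037,.055),(.015,.037)):
    print(a,b); rect(P,box&(z>a)&(z<b))
E
```

```text
mat z 0.0025968633522242606
0.07 0.1
  n 439 c [ 676.  -172.5] size [74.4 96.5] ang 70.7 mean [ 672.8 -168.6   85.4]
  n 399 c [659.  191.3] size [44.7 46.1] ang 33.0 mean [657.9 190.8  80.1]
  n 303 c [658.1  -2.3] size [42.1 42. ] ang 42.7 mean [657.4  -2.1  80.1]
0.037 0.055
  n 458 c [667.6 352.4] size [51.7 72.7] ang 89.6 mean [668.  353.7  39.1]
  n 70 c [ 681.3 -184.2] size [66.8 27.8] ang 47.7 mean [ 688.3 -184.4   46.5]
  n 74 c [ 648.  -150.8] size [68.7 23.5] ang 45.1 mean [ 643.6 -148.8   45.7]
  n 43 c [641.6 180.7] size [ 3.3 44.2] ang 31.4 mean [641.3 180.7  45.7]
  n 39 c [641.5  -1.6] size [41.2 13.9] ang 87.9 mean [6.397e+02 4.000e-01 4.640e+01]
  n 1258 c [505.8 222.4] size [167.9 116.6] ang 86.8 mean [506.  223.4  45.9]
0.015 0.037
  n 620 c [676.5 352.4] size [ 60.2 114. ] ang 90.0 mean [676.3 344.1  27.7]
  n 34 c [ 722. -157.] size [18.9 11. ] ang 16.4 mean [ 721.7 -155.5   29.8]
  n 103 c [ 683.5 -185.4] size [65.2 25.1] ang 48.8 mean [ 687.2 -187.8   26.3]
  n 83 c [ 648.8 -151. ] size [69.8 25.8] ang 44.8 mean [ 644.4 -147.3   25.7]
  n 46 c [641.6 180.6] size [ 3.4 45. ] ang 30.3 mean [641.8 180.   25.4]
  n 40 c [6.431e+02 6.000e-01] size [43.5 16.2] ang 78.9 mean [640.4   3.6  27.2]
  n 679 c [510.1 280. ] size [36.7 99.6] ang 86.8 mean [509.4 279.8  29.3]
  n 98 c [518.8 243. ] size [ 44.9 109.4] ang 59.3 mean [523.8 239.7  26.1]
  n 619 c [504.3 168.6] size [37.9 97.7] ang 86.0 mean [505.4 169.1  26.3]
```

View pics/crop.png

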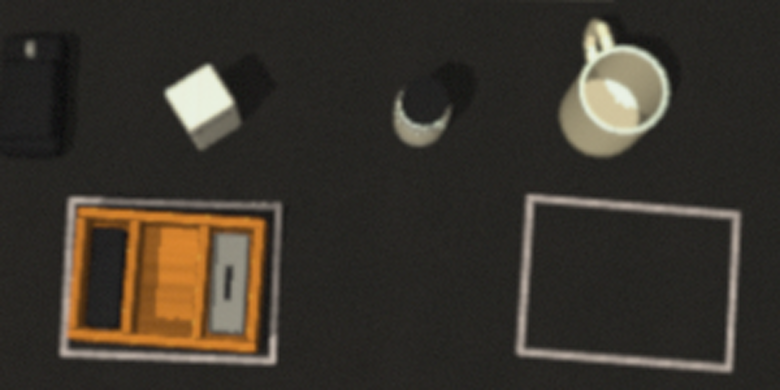

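The crop shows place_to's line corners at about (530,197), (738,212), (730,368) and (519,352). The tin is turned about 32° and the tray's middle compartment is empty.

Run:
```python
from h import *
c=np.array([(530,197),(738,212),(730,368),(519,352)],float)
f=np.array([(71,199),(280,205),(273,362),(63,355)],float)
for q in(c,f):
    w=plane("top",(q+.5)/2.6-.5+[150,90],.003)[:,:2]*1000
    print(np.round(w,1).tolist(),"centre",w.mean(0).round(1))
    e=(w[0]-w[1])+(w[3]-w[2]); print("len",np.linalg.norm(e)/2,"y-axis deg",np.degrees(np.arctan2(e[1],e[0])))
    e=(w[0]-w[3])+(w[1]-w[2]); print("len",np.linalg.norm(e)/2,"x-axis deg",np.degrees(np.arctan2(e[1],e[0])))
```

```text
[[589.2, -104.2], [578.4, -296.4], [435.1, -286.8], [447.4, -94.1]] centre [ 512.5 -195.4]
len 192.8687684064103 y-axis deg 86.57060216761779
len 142.950930343718 x-axis deg -3.9523078059398364
[[583.1, 317.5], [579.0, 124.3], [435.4, 128.2], [439.0, 320.2]] centre [509.1 222.5]
len 192.7023636802457 y-axis deg 88.86677955189933
len 143.85610336413126 x-axis deg -1.3206620974430112
```

```bash
cat > go.py <<'E'
import sys
from h import *
from scipy.spatial.transform import Rotation as Ro
s=ctrl.read_state(); R=Ro.from_rotvec(s["tcp_rot"]); M=R.as_matrix()
yaw=np.degrees(np.arctan2(M[1,0],M[0,0]))
print("t",round(s["t"],2),"pos mm",(s["eef_pos"]*1000).round(1),"yaw",yaw.round(2),"gap",round(s["finger_gap"]*1000,1),"grip",round(s["grasp_force"],1),"F",s["ft_force"].round(1),"q",np.degrees(s["joints"]).round())
for k in range(1,len(sys.argv),4):
    x,y,z,a=map(float,sys.argv[k:k+4]); r=np.radians(a)
    T=np.array([[np.cos(r),np.sin(r),0],[np.sin(r),-np.cos(r),0],[0,0,-1]])
    d=np.array([x,y,z])/10-s["eef_pos"]*100
    print("shift(before turn)",(M.T@d).round(2),"shift(after turn)",(T.T@d).round(2),"turn",np.degrees(Ro.from_matrix(M.T@T).as_rotvec()).round(2))
E
python3 go.py 659 191.3 140 32
```

```text
t 0.1 pos mm [ 209.3 -588.5  198.3] yaw 19.58 gap 85.5 grip 0.0 F [ 0.2 -0.5  0.2] q [66. 30. -2. 92.  1. 59. -6.]
shift(before turn) [ 68.5  -58.4    5.89] shift(after turn) [ 79.46 -42.31   5.83] turn [ -0.06  -0.   -12.42]
```

>>> {"op": "arm_command", "data": {
  "steps": [
    [[4.2, -3.6, 0], [0, 0, 0], 0],
    [[4.2, -3.6, 0], [0, 0, 0], 0],
    [[4.2, -3.6, 0], [0, 0, 0], 0],
    [[4.2, -3.6, 0], [0, 0, 0], 0],
    [[4.2, -3.6, 0], [0, 0, 0], 0],
    [[4.2, -3.6, 0], [0, 0, 0], 0],
    [[4.2, -3.6, 0], [0, 0, 0], 0],
    [[4.2, -3.6, 0], [0, 0, 0], 0]
  ],
  "squeeze": 30
}}

```text
t: 1.1
eef_pos: [0.4301, -0.2033, 0.1988]
tcp_rot: [3.096, 0.534, -0.0]
ft_force: [0.9, -0.9, -0.3]
finger_gap: 0.0854
grasp_force: 0.0
```

```bash
python3 go.py 659 191.3 140 32
```

```text
t 1.1 pos mm [ 430.1 -203.3  198.8] yaw 19.58 gap 85.4 grip 0.0 F [ 0.9 -0.9 -0.3] q [ 27.  17. -11. 113.   4.  51. -56.]
shift(before turn) [ 34.79 -29.5    5.88] shift(after turn) [ 40.32 -21.33   5.88] turn [  0.     0.   -12.42]
```

>>> {"op": "arm_command", "data": {
  "steps": [
    [[4.35, -3.7, 0], [0, 0, 0], 0],
    [[4.35, -3.7, 0], [0, 0, 0], 0],
    [[4.35, -3.7, 0], [0, 0, 0], 0],
    [[4.35, -3.7, 0], [0, 0, 0], 0],
    [[4.35, -3.7, 0], [0, 0, 0], 0],
    [[4.35, -3.7, 0], [0, 0, 0], 0],
    [[4.35, -3.7, 0], [0, 0, 0], 0],
    [[4.35, -3.7, 0], [0, 0, 0], 0]
  ]
}}

```text
t: 2.1
eef_pos: [0.6588, 0.1921, 0.1985]
tcp_rot: [3.096, 0.534, -0.001]
ft_force: [1.3, -2.0, 0.3]
finger_gap: 0.0856
grasp_force: 0.0
```

>>> {"op": "arm_command", "data": {
  "steps": [
    [[0, 0, 1], [0, 0, -6.2], 0],
    [[0, 0, 2], [0, 0, -6.2], 0],
    [[0, 0, 2], [0, 0, 0], 0],
    [[0, 0, 1], [0, 0, 0], 0],
    [[0, 0, 0], [0, 0, 0], 0],
    [[0, 0, 0], [0, 0, 0], 0],
    [[0, 0, 0], [0, 0, 0], 0],
    [[0, 0, 0], [0, 0, 0], 0]
  ]
}}

```text
t: 3.1
eef_pos: [0.6584, 0.1907, 0.1393]
tcp_rot: [-3.02, -0.865, -0.001]
ft_force: [0.8, 0.1, -0.3]
finger_gap: 0.0853
grasp_force: 0.0
```

```bash
python3 go.py 659 191.3 45 32
python3 - <<'E'
from h import *
p,d=ctrl.grab_frame("side"); cv2.imwrite("pics/s1.png",cv2.resize(p[120:330,100:380,::-1],None,fx=2.5,fy=2.5,interpolation=cv2.INTER_CUBIC))
E
```

```text
t 3.1 pos mm [658.4 190.7 139.3] yaw 31.97 gap 85.3 grip 0.0 F [ 0.8  0.1 -0.3] q [-10.  40. -18.  84.  13.  58. -89.]
shift(before turn) [ 0.08 -0.02  9.43] shift(after turn) [ 0.09 -0.02  9.43] turn [ 0.01 -0.03 -0.03]
```

View pics/s1.png

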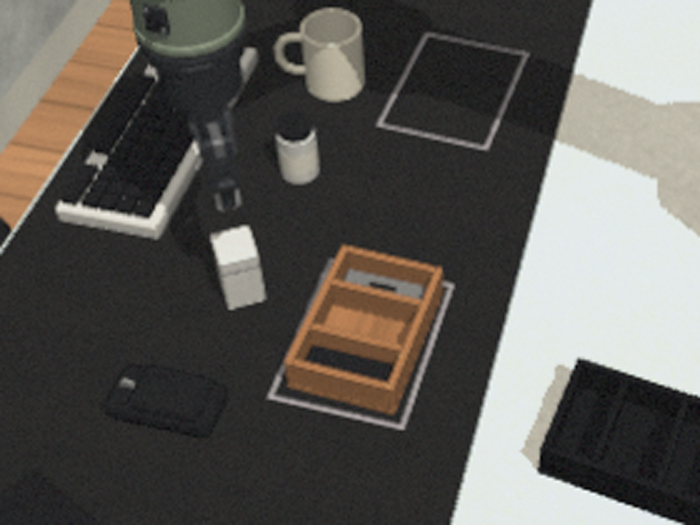

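The open gripper, at (225,195) in this crop, is above the tin at (238,265), with its fingers lined up to the tin's faces. I'll descend and grip.

>>> {"op": "arm_command", "data": {
  "steps": [
    [[0, 0, 2], [0, 0, 0], 0],
    [[0, 0, 2.5], [0, 0, 0], 0],
    [[0, 0, 2.5], [0, 0, 0], 0],
    [[0, 0, 1.6], [0, 0, 0], 0],
    [[0, 0, 0.8], [0, 0, 0], 0],
    [[0, 0, 0], [0, 0, 0], 0],
    [[0, 0, 0], [0, 0, 0], 0.3],
    [[0, 0, 0], [0, 0, 0], 0.6]
  ]
}}

```text
t: 4.15
eef_pos: [0.6585, 0.1907, 0.0455]
tcp_rot: [-3.02, -0.865, -0.002]
ft_force: [0.5, -0.5, 0.3]
finger_gap: 0.0518
grasp_force: 0.0
```

>>> {"op": "arm_command", "data": {
  "steps": [
    [[0, 0, 0], [0, 0, 0], 1],
    [[0, 0, 0], [0, 0, 0], 1],
    [[0, 0, 0], [0, 0, 0], 1],
    [[0, 0, 0], [0, 0, 0], 1],
    [[0, 0, 0], [0, 0, 0], 1],
    [[0, 0, 0], [0, 0, 0], 1],
    [[0, 0, 0], [0, 0, 0], 1],
    [[0, 0, 0], [0, 0, 0], 1]
  ]
}}

```text
t: 5.15
eef_pos: [0.6586, 0.191, 0.0457]
tcp_rot: [-3.02, -0.865, -0.002]
ft_force: [-1.6, -0.1, 6.1]
finger_gap: 0.0432
grasp_force: 29.6
```

```bash
python3 go.py 481.3 223.8 145 -3.2
```

```text
t 5.15 pos mm [658.6 191.   45.7] yaw 31.99 gap 43.2 grip 29.6 F [-1.6 -0.1  6.1] q [-11.  46. -17.  87.  16.  49. -91.]
shift(before turn) [-13.29 -12.17  -9.95] shift(after turn) [-17.88  -2.29  -9.93] turn [-1.000e-02 -7.000e-02  3.519e+01]
```

>>> {"op": "arm_command", "data": {
  "steps": [
    [[0, 0, -1.5], [0, 0, 0], 1],
    [[0, 0, -2.5], [0, 0, 0], 1],
    [[0, 0, -2.5], [0, 0, 8.8], 1],
    [[0, 0, -2], [0, 0, 8.8], 1],
    [[0, 0, -1.4], [0, 0, 8.8], 1],
    [[0, 0, 0], [0, 0, 8.8], 1],
    [[0, 0, 0], [0, 0, 0], 1],
    [[0, 0, 0], [0, 0, 0], 1]
  ]
}}

```text
t: 6.15
eef_pos: [0.6582, 0.1907, 0.1441]
tcp_rot: [-3.14, 0.083, -0.0]
ft_force: [-0.1, 0.2, -0.0]
finger_gap: -0.0001
grasp_force: 0.0
```

>>> {"op": "arm_command", "data": {
  "steps": [
    [[-2, -0.3, 0], [0, 0, 0], 1],
    [[-3.5, -0.5, 0], [0, 0, 0], 1],
    [[-3.5, -0.5, 0], [0, 0, 0], 1],
    [[-3.5, -0.5, 0], [0, 0, 0], 1],
    [[-3.5, -0.5, 0], [0, 0, 0], 1],
    [[-1.9, 0, 0], [0, 0, 0], 1],
    [[0, 0, 0], [0, 0, 0], 1],
    [[0, 0, 0], [0, 0, 0], 1]
  ]
}}

```text
t: 7.15
eef_pos: [0.4815, 0.2235, 0.1439]
tcp_rot: [-3.14, 0.087, -0.001]
ft_force: [1.5, 0.4, 0.2]
finger_gap: -0.0001
grasp_force: 0.0
```

```bash
python3 go.py 481.3 223.8 53.5 -3.2;  python3 - <<'E'
from h import *
p,d=ctrl.grab_frame("side"); P=cloud("side",d); z=P[...,2]
cv2.imwrite("pics/s2.png",cv2.resize(p[180:300,190:310,::-1],None,fx=5,fy=5,interpolation=cv2.INTER_CUBIC))
E
```

```text
t 7.15 pos mm [481.5 223.5 143.9] yaw -3.17 gap -0.1 grip 0.0 F [1.5 0.4 0.2] q [ -23.   26.  -11.  109.    7.   46. -131.]
shift(before turn) [-0.02 -0.02  9.04] shift(after turn) [-0.02 -0.03  9.04] turn [-0.01 -0.03  0.03]
```

View pics/s2.png

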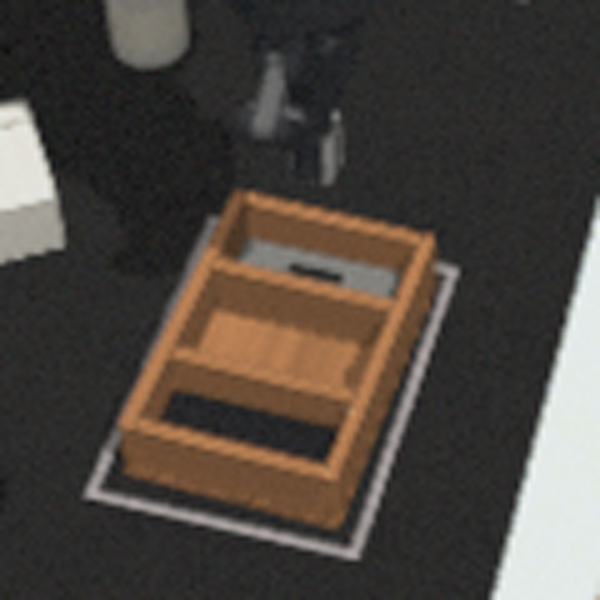

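The tin slipped out during the lift: the gripper is shut on nothing, and the tin shows at the left edge of the crop, at (25,190). The tray is untouched. I'll locate the tin and grip it lower and harder.

Run:
```python
from h import *
p,d=ctrl.grab_frame("top"); P=cloud("top",d); z=P[...,2]
box=np.zeros(d.shape,bool); box[95:165,190:340]=1
rect(P,box&(z>.07)&(z<.1)); print(); rect(P,box&(z>.03)&(z<.07))
tr=np.zeros(d.shape,bool); tr[160:235,170:260]=1; print("tray"); rect(P,tr&(z>.037)&(z<.055))
q,_=ctrl.grab_frame("side")
a=cv2.resize(p[100:220,170:300,::-1],(390,360),interpolation=cv2.INTER_CUBIC)
b=cv2.resize(q[180:300,150:280,::-1],(390,360),interpolation=cv2.INTER_CUBIC)
cv2.imwrite("pics/v3.png",np.hstack([a,b]))
```

```text
n 299 c [658.3  -2. ] size [42.5 40.1] ang 1.1 mean [657.4  -2.   80.2]

  n 660 c [690.2 143.5] size [43.8 78.4] ang 33.5 mean [687.8 142.8  47.6]
  n 113 c [648.4   1.9] size [45.9 25.6] ang 68.8 mean [642.4   2.7  54.2]
tray
  n 454 c [503.7 184.4] size [ 92.7 116.5] ang 87.4 mean [520.1 166.5  45.9]
```

View pics/v3.png

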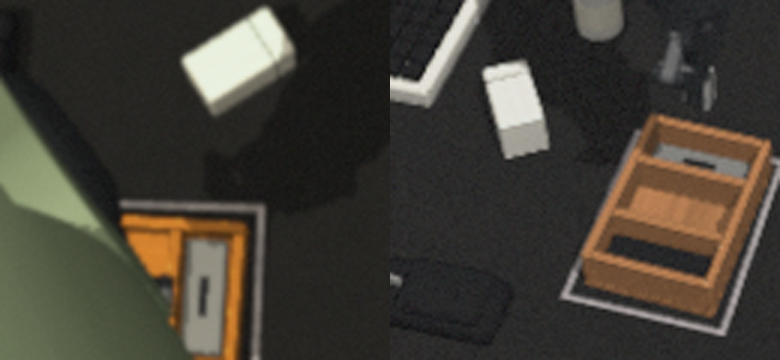

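The tin now lies on its side at (690,143): in the left panel it runs from (185,65) to (295,45), and its seamed top end points to -56.5°. I'll grip it with the tool tilted one way, swing the tilt over to stand it up on the mat, then regrasp it from above.

>>> {"op": "arm_command", "data": {
  "steps": [
    [[3.0, 0.85, -1], [0, 0, 0], 0],
    [[4.0, 1.1, -1], [0, 0, 0], 0],
    [[4.0, 1.1, 0], [0, 0, 0], 0],
    [[4.0, 1.1, 0], [0, 0, 0], 0],
    [[4.0, 1.1, 0], [0, 0, 0], 0],
    [[1.5, 0.5, 0], [0, 0, 0], 0],
    [[0, 0, 0], [0, 0, -10.5], 0.2],
    [[0, 0, 0], [0, 0, -10.5], 0.2]
  ],
  "squeeze": 80
}}

```text
t: 8.3
eef_pos: [0.6825, 0.1543, 0.1632]
tcp_rot: [3.102, 0.494, -0.001]
ft_force: [-0.3, -0.0, 0.1]
finger_gap: 0.0684
grasp_force: 0.0
```

>>> {"op": "arm_command", "data": {
  "steps": [
    [[0, 0, 0], [0, 0, -10.5], 0.2],
    [[0, 0, 0], [0, 0, -10.5], 0.2],
    [[0, 0, 0], [0, 0, -10.5], 0.2],
    [[0, 0, 0], [0, 0, -10.5], 0.2],
    [[0, 0, 0], [0, 0, -10.5], 0.2],
    [[0, 0, 0], [0, 0, -10.5], 0.2],
    [[0, 0, 0], [0, 0, -10.5], 0.2],
    [[0, 0, 0], [0, 0, -10.5], 0.2]
  ]
}}

```text
t: 9.3
eef_pos: [0.6825, 0.1542, 0.1634]
tcp_rot: [-1.975, -2.443, 0.0]
ft_force: [0.7, -1.2, -0.1]
finger_gap: 0.0684
grasp_force: 0.0
```

>>> {"op": "arm_command", "data": {
  "steps": [
    [[0, 0, 0], [0, 0, -10.5], 0.2],
    [[0, 0, 0], [0, 0, -10.7], 0.2],
    [[0, 0, 0], [0, 0, 0], 0.2],
    [[0, 0, 0], [0, 8, 0], 0.2],
    [[0, 0, 0], [0, 8, 0], 0.2],
    [[0, 0, 0], [0, 8, 0], 0.2],
    [[0, 0, 0], [0, 8, 0], 0.2],
    [[0, 0, 0], [0, 8, 0], 0.2]
  ]
}}

```text
t: 10.3
eef_pos: [0.6828, 0.1541, 0.164]
tcp_rot: [-1.195, -2.184, -0.435]
ft_force: [-0.4, -0.4, 0.4]
finger_gap: 0.0683
grasp_force: 0.0
```

```bash
cat > tl.py <<'E'
# tilt version: tool approach in world, shift to target TCP
import sys
from h import *
from scipy.spatial.transform import Rotation as Ro
s=ctrl.read_state(); M=Ro.from_rotvec(s["tcp_rot"]).as_matrix()
print("t",round(s["t"],2),"pos",(s["eef_pos"]*1000).round(1),"gap",round(s["finger_gap"]*1000,1),"grip",round(s["grasp_force"],1),"F",s["ft_force"].round(1),"q",np.degrees(s["joints"]).round())
print("tool x",M[:,0].round(3),"y",M[:,1].round(3),"z",M[:,2].round(3))
if len(sys.argv)>3: print("shift cm",(M.T@(np.array(sys.argv[1:4],float)/10-s["eef_pos"]*100)).round(2))
E
python3 tl.py 682.7 154.8 15.5
```

```text
t 10.3 pos [682.8 154.1 164. ] gap 68.3 grip 0.0 F [-0.4 -0.4  0.4] q [ 20.  62. -50.  60.   5.  85.  16.]
tool x [-0.411  0.643  0.646] y [ 0.842  0.54  -0.002] z [-0.35   0.543 -0.763]
shift cm [-9.54  0.06 11.38]
```

>>> {"op": "arm_command", "data": {
  "steps": [
    [[-2.0, 0, 2.4], [0, 0, 0], 0.2],
    [[-2.4, 0, 2.8], [0, 0, 0], 0.2],
    [[-2.4, 0, 2.8], [0, 0, 0], 0.2],
    [[-1.6, 0, 1.9], [0, 0, 0], 0.2],
    [[-0.8, 0, 1.0], [0, 0, 0], 0.2],
    [[-0.4, 0, 0.5], [0, 0, 0], 0.2],
    [[0, 0, 0], [0, 0, 0], 0.2],
    [[0, 0, 0], [0, 0, 0], 0.4]
  ]
}}

```text
t: 11.3
eef_pos: [0.6829, 0.1545, 0.0158]
tcp_rot: [-1.191, -2.192, -0.434]
ft_force: [-0.1, -0.5, -0.2]
finger_gap: 0.052
grasp_force: 0.0
```

>>> {"op": "arm_command", "data": {
  "steps": [
    [[0, 0, 0], [0, 0, 0], 0.6],
    [[0, 0, 0], [0, 0, 0], 0.8],
    [[0, 0, 0], [0, 0, 0], 1],
    [[0, 0, 0], [0, 0, 0], 1],
    [[0, 0, 0], [0, 0, 0], 1],
    [[0, 0, 0], [0, 0, 0], 1],
    [[0, 0, 0], [0, 0, 0], 1],
    [[0, 0, 0], [0, 0, 0], 1]
  ]
}}

```text
t: 12.3
eef_pos: [0.6831, 0.1542, 0.016]
tcp_rot: [-1.191, -2.192, -0.435]
ft_force: [1.5, -3.0, 6.2]
finger_gap: 0.0395
grasp_force: 81.2
```

```bash
python3 tl.py 682.7 154.8 65.5
```

```text
t 12.3 pos [683.1 154.2  16. ] gap 39.5 grip 81.2 F [ 1.5 -3.   6.2] q [ 19.  71. -48.  62.   9.  75.  21.]
tool x [-0.417  0.643  0.642] y [0.839 0.544 0.001] z [-0.348  0.54  -0.766]
shift cm [ 3.24  0.   -3.75]
```

>>> {"op": "arm_command", "data": {
  "steps": [
    [[0.3, 0, -0.35], [0, 0, 0], 1],
    [[0.5, 0, -0.6], [0, 0, 0], 1],
    [[0.8, 0, -0.95], [0, 0, 0], 1],
    [[0.8, 0, -0.95], [0, 0, 0], 1],
    [[0.8, 0, -0.95], [0, 0, 0], 1],
    [[0.3, 0, -0.35], [0, 0, 0], 1],
    [[0, 0, 0], [0, 0, 0], 1],
    [[0, 0, 0], [0, 0, 0], 1]
  ]
}}

```text
t: 13.3
eef_pos: [0.6821, 0.1545, 0.0686]
tcp_rot: [-1.19, -2.191, -0.433]
ft_force: [-0.1, 0.2, -1.1]
finger_gap: 0.0398
grasp_force: 80.6
```

```bash
python3 tl.py;  python3 - <<'E'
from h import *
p,d=ctrl.grab_frame("side")
cv2.imwrite("pics/s4.png",cv2.resize(p[130:270,130:290,::-1],None,fx=4,fy=4,interpolation=cv2.INTER_CUBIC))
E
```

```text
t 13.3 pos [682.1 154.5  68.6] gap 39.8 grip 80.6 F [-0.1  0.2 -1.1] q [ 20.  67. -49.  62.   7.  78.  19.]
tool x [-0.417  0.643  0.643] y [ 0.839  0.544 -0.001] z [-0.35   0.539 -0.766]
```

View pics/s4.png

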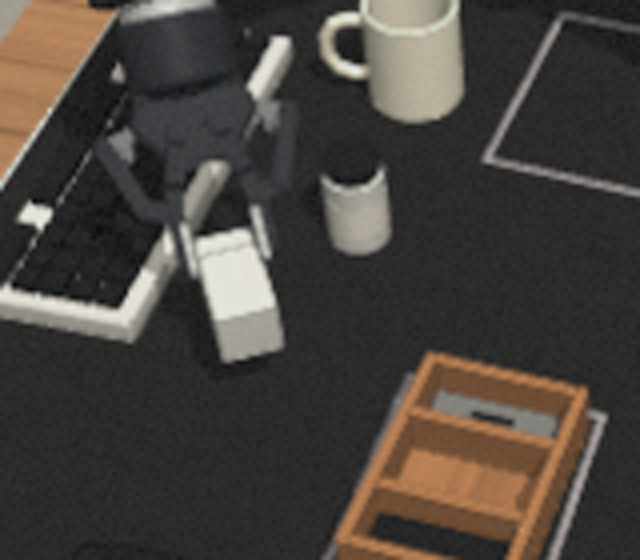

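The tin is lifted and held, with its top face at (235,260)–(250,340) in the crop. The fingertips look close to the seam end, so I'll check that numerically.

Run:
```python
from h import *
from scipy.spatial.transform import Rotation as Ro
s=ctrl.read_state(); M=Ro.from_rotvec(s["tcp_rot"]).as_matrix(); p=s["eef_pos"]
K,D,R,t=cal("side")
for k in(0,.019):
    for sg in(-.02,.02):
        q=p-k*M[:,2]+sg*M[:,1]; uv=cv2.projectPoints(q[None],cv2.Rodrigues(R)[0],t,K,D)[0].ravel(); print(k,sg,((uv-[130,130])*4).round())
# tin corners of the picture, top face at unknown height: far edge/near edge by depth
pic,d=ctrl.grab_frame("side"); P=cloud("side",d)
for uv in((205,245),(245,240),(212,310),(265,300),(245,345),(240,275)):
    print(uv,(P[130+uv[1]//4,130+uv[0]//4]*1000).round(1), "tool frame rel TCP mm",(M.T@(P[130+uv[1]//4,130+uv[0]//4]-p)*1000).round(1))
```

```text
0 -0.02 [273. 307.]
0 0.02 [215. 321.]
0.019 -0.02 [266. 280.]
0.019 0.02 [208. 294.]
(205, 245) [716.7 127.1 100.6] tool frame rel TCP mm [-11.5  14.1 -51.5]
(245, 240) [692.7 115.2  98.7] tool frame rel TCP mm [-10.3 -12.5 -48.1]
(212, 310) [689.3 181.4 100.6] tool frame rel TCP mm [ 34.8  20.6 -12.6]
(265, 300) [659.  165.9 100. ] tool frame rel TCP mm [ 37.1 -13.2 -10. ]
(245, 345) [672.3 179.9  67.8] tool frame rel TCP mm [19.9  5.6 17.6]
(240, 275) [683.3 146.3 101. ] tool frame rel TCP mm [ 15.1  -3.5 -29.7]
```

Run:
```python
from h import *
K,D,R,t=cal("side")
for q,o,f in(((.4815,.2235,.1439),(190,180),5),((.4815,.2235,.1629),(190,180),5),((.6584,.1907,.1393),(100,120),2.5),((.6584,.1907,.1583),(100,120),2.5)):
    uv=cv2.projectPoints(np.array([q]),cv2.Rodrigues(R)[0],t,K,D)[0].ravel(); print(q,((uv-o)*f).round())
```

```text
(0.4815, 0.2235, 0.1439) [319. 212.]
(0.4815, 0.2235, 0.1629) [317. 186.]
(0.6584, 0.1907, 0.1393) [227. 204.]
(0.6584, 0.1907, 0.1583) [224. 191.]
```

Projecting the TCP and comparing depths shows the grip is about where I planned, at mid-tin. I'll swing the tin upright.

>>> {"op": "arm_command", "data": {
  "steps": [
    [[0, 0, 0], [0, -5, 0], 1],
    [[0, 0, 0], [0, -8, 0], 1],
    [[0, 0, 0], [0, -8, 0], 1],
    [[0, 0, 0], [0, -8, 0], 1],
    [[0, 0, 0], [0, -8, 0], 1],
    [[0, 0, 0], [0, -8, 0], 1],
    [[0, 0, 0], [0, -5, 0], 1],
    [[0, 0, 0], [0, 0, 0], 1]
  ]
}}

```text
t: 14.4
eef_pos: [0.6812, 0.1573, 0.0691]
tcp_rot: [1.42, 2.627, -0.124]
ft_force: [1.1, -0.1, -0.8]
finger_gap: 0.0396
grasp_force: 80.8
```

```bash
python3 tl.py
```

```text
t 14.4 pos [681.2 157.3  69.1] gap 39.6 grip 80.8 F [ 1.1 -0.1 -0.8] q [ -6.  46. -27.  87.  36.  55. -15.]
tool x [-0.54   0.824 -0.173] y [ 0.837  0.548 -0.   ] z [ 0.095 -0.145 -0.985]
```

>>> {"op": "arm_command", "data": {
  "steps": [
    [[0, 0, 0], [0, -5, 0], 1],
    [[0, 0, 0], [0, -7, 0], 1],
    [[0, 0, 0], [0, -7, 0], 1],
    [[0, 0, 0], [0, -7, 0], 1],
    [[0, 0, 0], [0, -7, 0], 1],
    [[0, 0, 0], [0, -5, 0], 1],
    [[0, 0, 0], [0, -2, 0], 1],
    [[0, 0, 0], [0, 0, 0], 1]
  ]
}}

```text
t: 15.4
eef_pos: [0.6822, 0.1539, 0.0682]
tcp_rot: [1.11, 2.043, -0.519]
ft_force: [-0.0, -0.3, -0.3]
finger_gap: 0.0397
grasp_force: 80.9
```

```bash
python3 tl.py
python3 - <<'E'
from h import *
for n in("side","top"):
    p,d=ctrl.grab_frame(n); np.save(f"pics/{n}5.npy",d); cv2.imwrite(f"pics/{n}5.png",p[:,:,::-1])
a=cv2.imread("pics/side5.png")[150:270,130:260]; b=cv2.imread("pics/top5.png")[80:200,180:310]
cv2.imwrite("pics/v5.png",np.hstack([cv2.resize(i,(390,360),interpolation=cv2.INTER_CUBIC) for i in(a,b)]))
E
```

```text
t 15.4 pos [682.2 153.9  68.2] gap 39.7 grip 80.9 F [-0.  -0.3 -0.3] q [-37.  52.  -7.  93.  63.  66. -52.]
tool x [-0.351  0.54  -0.765] y [ 0.839  0.543 -0.002] z [ 0.415 -0.643 -0.644]
```

View pics/v5.png

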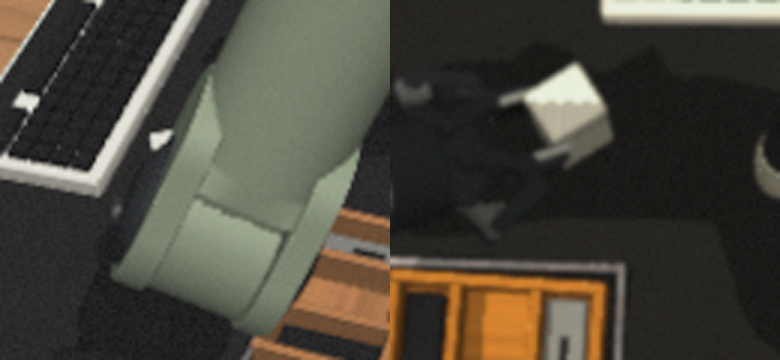

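The top view in the right panel shows the tin upright in the fingers, its top square at (568,105). The arm hides it in the side view. I'll measure its top height and tilt from depth.

Run:
```python
from h import *
P=cloud("top",np.load("pics/top5.npy"))
q=P[80+70//3:80+140//3,180+145//3:180+210//3].reshape(-1,3)*1000
print(np.percentile(q[:,2],[5,25,50,75,95]).round(1))
m=np.abs(q[:,2]-np.percentile(q[:,2],75))<8; q=q[m]
A=np.c_[q[:,:2],np.ones(len(q))]; c=np.linalg.lstsq(A,q[:,2],rcond=None)[0]; print(len(q),"slopes",c[:2].round(3),"mean",q.mean(0).round(1), cv2.minAreaRect(q[:,:2].astype(np.float32)))
```

```text
[nan nan nan nan nan]
0 slopes [0. 0.] mean [nan nan nan] ((0.0, 0.0), (0.0, 0.0), 0.0)<stdin>:6: RuntimeWarning: Mean of empty slice.
  ret = um.true_divide(
```

```bash
python3 - <<'E'
from h import *
P=cloud("top",np.load("pics/top5.npy"))
q=P[80+70//3:80+140//3,180+145//3:180+210//3].reshape(-1,3)*1000
q=q[~np.isnan(q[:,2])]
print(len(q),np.percentile(q[:,2],[5,25,50,75,95]).round(1))
q=q[np.abs(q[:,2]-np.percentile(q[:,2],70))<8]
A=np.c_[q[:,:2],np.ones(len(q))]; c=np.linalg.lstsq(A,q[:,2],rcond=None)[0]; print(len(q),"slopes",c[:2].round(3),"mean",q.mean(0).round(1), cv2.minAreaRect(q[:,:2].astype(np.float32)))
E
python3 tl.py 682.2 153.9 46.2
```

```text
504 [  1.7 109.9 118.5 120.2 122. ]
373 slopes [ 0.004 -0.001] mean [676.2 160.7 119.3] ((677.4348754882812, 161.7880859375), (41.231239318847656, 45.85725021362305), 31.918243408203125)
t 15.5 pos [682.8 153.4  69.3] gap 39.5 grip 80.9 F [-0.3 -0.6 -1. ] q [-37.  52.  -7.  93.  63.  66. -52.]
tool x [-0.349  0.541 -0.765] y [0.84  0.543 0.   ] z [ 0.415 -0.643 -0.644]
shift cm [ 1.82 -0.02  1.43]
```

>>> {"op": "arm_command", "data": {
  "steps": [
    [[0.5, 0, 0.42], [0, 0, 0], 1],
    [[0.7, 0, 0.59], [0, 0, 0], 1],
    [[0.7, 0, 0.59], [0, 0, 0], 1],
    [[0.5, 0, 0.42], [0, 0, 0], 1],
    [[0.25, 0, 0.21], [0, 0, 0], 1],
    [[0.15, 0, 0.13], [0, 0, 0], 1],
    [[0, 0, 0], [0, 0, 0], 1],
    [[0, 0, 0], [0, 0, 0], 1]
  ]
}}

```text
t: 16.5
eef_pos: [0.6824, 0.1546, 0.0327]
tcp_rot: [1.109, 2.042, -0.517]
ft_force: [0.3, -0.0, -0.5]
finger_gap: 0.0398
grasp_force: 80.9
```

```bash
python3 tl.py
python3 - <<'E'
from h import *
p,d=ctrl.grab_frame("top"); q=cloud("top",d)[80+65//3:80+150//3,180+130//3:180+225//3].reshape(-1,3)*1000
q=q[np.abs(q[:,2]-82)<9]; print(len(q),q.mean(0),np.median(q[:,2]))
E
```

```text
t 16.5 pos [682.4 154.6  32.7] gap 39.8 grip 80.9 F [ 0.3 -0.  -0.5] q [-37.  55.  -6.  93.  65.  65. -55.]
tool x [-0.35   0.539 -0.766] y [0.839 0.544 0.   ] z [ 0.417 -0.643 -0.643]
401 [677.17290241 163.37817395  82.93838601] 83.3956567116213
```

>>> {"op": "arm_command", "data": {
  "steps": [
    [[0.08, 0, 0.06], [0, 0, 0], 1],
    [[0.08, 0, 0.06], [0, 0, 0], 1],
    [[0.05, 0, 0.04], [0, 0, 0], 1],
    [[0, 0, 0], [0, 0, 0], 1],
    [[0, 0, 0], [0, 0, 0], 0.45],
    [[0, 0, 0], [0, 0, 0], 0.35],
    [[0, 0, 0], [0, 0, 0], 0.2],
    [[0, 0, 0], [0, 0, 0], 0.1]
  ]
}}

```text
t: 17.55
eef_pos: [0.6823, 0.1546, 0.0298]
tcp_rot: [1.109, 2.042, -0.517]
ft_force: [0.2, -0.5, 0.6]
finger_gap: 0.077
grasp_force: 0.0
```

>>> {"op": "arm_command", "data": {
  "steps": [
    [[0, 0, 0], [0, 0, 0], 0],
    [[0, 0, -1.0], [0, 0, 0], 0],
    [[0, 0, -2], [0, 0, 0], 0],
    [[0, 0, -3], [0, 0, 0], 0],
    [[0, 0, -3], [0, 0, 0], 0],
    [[0, 0, -3], [0, 0, 0], 0],
    [[0, 0, -2], [0, 0, 0], 0],
    [[0, 0, 0], [0, 0, 0], 0]
  ]
}}

```text
t: 18.55
eef_pos: [0.6235, 0.2464, 0.1207]
tcp_rot: [1.108, 2.043, -0.514]
ft_force: [0.4, -0.2, -0.5]
finger_gap: 0.0852
grasp_force: 0.0
```

```bash
python3 tl.py
python3 - <<'E'
from h import *
p,d=ctrl.grab_frame("top"); P=cloud("top",d); z=P[...,2]; box=np.zeros(d.shape,bool); box[95:165,215:340]=1
rect(P,box&(z>.07)&(z<.1))
E
```

```text
t 18.55 pos [623.5 246.4 120.7] gap 85.2 grip 0.0 F [ 0.4 -0.2 -0.5] q [-44.  49. -10.  91.  57.  75. -52.]
tool x [-0.35   0.54  -0.765] y [0.838 0.546 0.002] z [ 0.419 -0.641 -0.644]
  n 396 c [676.7 163.4] size [43.2 46.1] ang 33.0 mean [675.4 163.   80.2]
  n 307 c [657.9  -1.3] size [42.2 41.9] ang 0.4 mean [657.2  -1.7  80.1]
```

The tin stands upright again at (676,163). I'll bring the tool back to vertical, move over it and regrasp it lower with 80 N.

>>> {"op": "arm_command", "data": {
  "steps": [
    [[0, 0, -2], [0, 10, 0], 0],
    [[0, 0, -2], [0, 10, 0], 0],
    [[0, 0, 0], [0, 10, 0], 0],
    [[0, 0, 0], [0, 10, 0], 0],
    [[0, 0, 0], [0, 9.9, 0], 0],
    [[0, 0, 0], [0, 0, 0], 0],
    [[0, 0, 0], [0, 0, 0], 0],
    [[0, 0, 0], [0, 0, 0], 0]
  ]
}}

```text
t: 19.6
eef_pos: [0.6077, 0.2692, 0.1475]
tcp_rot: [1.496, 2.761, -0.003]
ft_force: [-0.3, 0.6, -0.6]
finger_gap: 0.0855
grasp_force: 0.0
```

```bash
python3 go.py 676.5 163.4 41 123
```

```text
t 19.6 pos mm [607.7 269.2 147.5] yaw 123.09 gap 85.5 grip 0.0 F [-0.3  0.6 -0.6] q [-10.  39. -31.  87.  22.  60. -13.]
shift(before turn) [-12.6   -0.    10.68] shift(after turn) [-1.262e+01  1.000e-02  1.065e+01] turn [-0.05  0.14  0.09]
```

>>> {"op": "arm_command", "data": {
  "steps": [
    [[-3, 0, 0], [0, 0, 0], 0],
    [[-4, 0, 0], [0, 0, 0], 0],
    [[-4, 0, 0], [0, 0, 0], 0],
    [[-1.6, 0, 1], [0, 0, 0], 0],
    [[0, 0, 2.7], [0, 0, 0], 0],
    [[0, 0, 2.7], [0, 0, 0], 0],
    [[0, 0, 2.7], [0, 0, 0], 0],
    [[0, 0, 1.5], [0, 0, 0], 0]
  ]
}}

```text
t: 20.6
eef_pos: [0.676, 0.1638, 0.0405]
tcp_rot: [1.496, 2.762, -0.003]
ft_force: [0.5, -0.7, 1.1]
finger_gap: 0.0852
grasp_force: 0.0
```

>>> {"op": "arm_command", "data": {
  "steps": [
    [[0, 0, 0], [0, 0, 0], 0.2],
    [[0, 0, 0], [0, 0, 0], 0.4],
    [[0, 0, 0], [0, 0, 0], 0.55],
    [[0, 0, 0], [0, 0, 0], 1],
    [[0, 0, 0], [0, 0, 0], 1],
    [[0, 0, 0], [0, 0, 0], 1],
    [[0, 0, 0], [0, 0, 0], 1],
    [[0, 0, 0], [0, 0, 0], 1]
  ]
}}

```text
t: 21.6
eef_pos: [0.6779, 0.1627, 0.0439]
tcp_rot: [1.498, 2.758, 0.001]
ft_force: [-2.8, -0.4, 9.7]
finger_gap: 0.0384
grasp_force: 79.1
```

>>> {"op": "arm_command", "data": {
  "steps": [
    [[0, 0, -0.2], [0, 0, 0], 1],
    [[0, 0, -0.5], [0, 0, 0], 1],
    [[0, 0, -0.8], [0, 0, 0], 1],
    [[0, 0, -1], [0, 0, 0], 1],
    [[0, 0, -0.5], [0, 0, 0], 1],
    [[0, 0, 0], [0, 0, 0], 1],
    [[0, 0, 0], [0, 0, 0], 1],
    [[0, 0, 0], [0, 0, 0], 1]
  ]
}}

```text
t: 22.6
eef_pos: [0.677, 0.1624, 0.0718]
tcp_rot: [1.499, 2.76, -0.002]
ft_force: [1.5, 0.0, -2.1]
finger_gap: 0.0383
grasp_force: 80.4
```

```bash
python3 go.py 481.5 223.8 140 176.8
python3 - <<'E'
from h import *
p,d=ctrl.grab_frame("top"); P=cloud("top",d); z=P[...,2]; box=np.zeros(d.shape,bool); box[95:165,215:340]=1
rect(P,box&(z>.07)&(z<.2))
E
```

```text
t 22.6 pos mm [677.  162.4  71.8] yaw 122.98 gap 38.3 grip 80.4 F [ 1.5  0.  -2.1] q [ -2.  47. -28.  84.  25.  55.  -4.]
shift(before turn) [ 15.78 -13.06  -6.84] shift(after turn) [19.86  5.04 -6.82] turn [ -0.07   0.07 -53.82]
```

>>> {"op": "arm_command", "data": {
  "steps": [
    [[0, 0, -1], [0, 0, 0], 1],
    [[0, 0, -1.6], [0, 0, -9], 1],
    [[0, 0, -1.6], [0, 0, -9], 1],
    [[0, 0, -1.6], [0, 0, -9], 1],
    [[0, 0, -1], [0, 0, -9], 1],
    [[0, 0, 0], [0, 0, -9], 1],
    [[0, 0, 0], [0, 0, -8.8], 1],
    [[0, 0, 0], [0, 0, 0], 1]
  ]
}}

```text
t: 23.65
eef_pos: [0.6772, 0.1624, 0.1406]
tcp_rot: [0.09, 3.139, -0.002]
ft_force: [-0.5, 0.1, -2.3]
finger_gap: 0.0384
grasp_force: 80.5
```

>>> {"op": "arm_command", "data": {
  "steps": [
    [[2, 0.5, 0], [0, 0, 0], 1],
    [[3.5, 0.9, 0], [0, 0, 0], 1],
    [[3.5, 0.9, 0], [0, 0, 0], 1],
    [[3.5, 0.9, 0], [0, 0, 0], 1],
    [[3.5, 0.9, 0], [0, 0, 0], 1],
    [[2.5, 0.6, 0], [0, 0, 0], 1],
    [[1.3, 0.3, 0], [0, 0, 0], 1],
    [[0, 0, 0], [0, 0, 0], 1]
  ]
}}

```text
t: 24.65
eef_pos: [0.4824, 0.2237, 0.1403]
tcp_rot: [0.09, 3.139, -0.002]
ft_force: [0.9, 0.2, -0.6]
finger_gap: 0.0389
grasp_force: 80.5
```

```bash
python3 go.py 481.5 223.8 51 176.8
python3 - <<'E'
from h import *
p,d=ctrl.grab_frame("side"); np.save("pics/side6.npy",d); cv2.imwrite("pics/v6.png",cv2.resize(p[150:300,180:330,::-1],None,fx=4,fy=4,interpolation=cv2.INTER_CUBIC))
E
```

```text
t 24.65 pos mm [482.4 223.7 140.3] yaw 176.72 gap 38.9 grip 80.5 F [ 0.9  0.2 -0.6] q [  2.  32. -46. 107.  29.  53.  29.]
shift(before turn) [0.1  0.02 8.93] shift(after turn) [0.09 0.   8.93] turn [-0.09  0.1  -0.08]
```

View pics/v6.png

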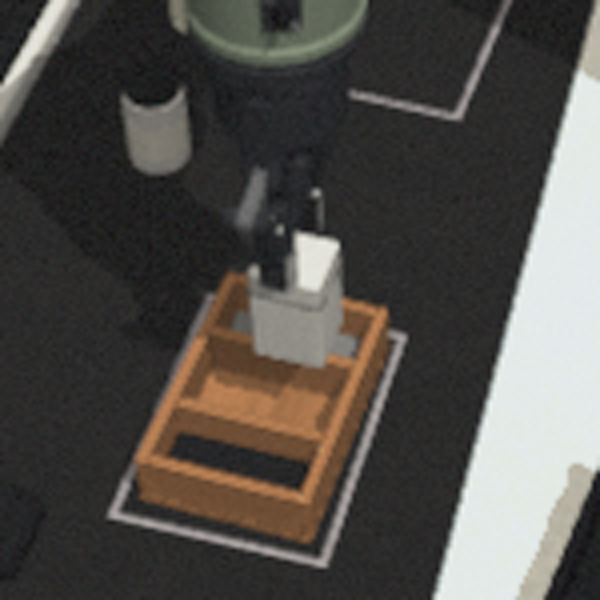

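The tin hangs upright over the tray's middle compartment, at (295,300) in the crop, but the fingers hold only its top part. I'll measure how far its bottom is below the TCP.

Run:
```python
from h import *
P=cloud("side",np.load("pics/side6.npy"))*1000
for u,v in((318,250),(320,270),(312,285)): print("top",P[150+v//4,180+u//4].round(1))
for u in(265,280,290): print("low face",[P[150+v//4,180+u//4].round(1).tolist() for v in(300,330,344,350,354,358)])
```

```text
top [469.6 214.8 175.5]
top [462.  233.  179.3]
top [463.8 244.4 177.1]
low face [[493.6, 247.0, 157.1], [495.7, 245.0, 127.9], [497.2, 243.2, 109.8], [495.9, 247.4, 111.2], [497.1, 244.6, 103.7], [514.5, 198.2, 38.5]]
low face [[483.6, 246.7, 159.6], [484.8, 246.6, 132.9], [485.5, 246.7, 117.4], [486.4, 244.8, 110.9], [486.5, 245.0, 107.2], [486.7, 245.0, 103.3]]
low face [[478.7, 246.2, 160.4], [480.2, 245.2, 132.6], [480.9, 245.1, 116.8], [480.6, 246.4, 114.6], [480.7, 246.7, 111.0], [481.2, 245.6, 105.7]]
```

>>> {"op": "arm_command", "data": {
  "steps": [
    [[0.05, 0, 1.2], [0, 0, 0], 1],
    [[0, 0, 1.8], [0, 0, 0], 1],
    [[0, 0, 1.8], [0, 0, 0], 1],
    [[0, 0, 1.5], [0, 0, 0], 1],
    [[0, 0, 1.0], [0, 0, 0], 1],
    [[0, 0, 0.7], [0, 0, 0], 1],
    [[0, 0, 0.4], [0, 0, 0], 1],
    [[0, 0, 0.3], [0, 0, 0], 1]
  ]
}}

```text
t: 25.7
eef_pos: [0.482, 0.2236, 0.053]
tcp_rot: [0.088, 3.139, -0.002]
ft_force: [0.4, 1.0, -1.4]
finger_gap: 0.0384
grasp_force: 80.5
```

```bash
python3 go.py 481.5 223.8 49 176.8
```

```text
t 25.7 pos mm [482.  223.6  53. ] yaw 176.78 gap 38.4 grip 80.5 F [ 0.4  1.  -1.4] q [ -2.  39. -41. 111.  37.  44.  23.]
shift(before turn) [0.05 0.02 0.4 ] shift(after turn) [0.05 0.02 0.4 ] turn [-0.07  0.08 -0.02]
```

>>> {"op": "arm_command", "data": {
  "steps": [
    [[0, 0, 0.15], [0, 0, 0], 1],
    [[0, 0, 0.1], [0, 0, 0], 1],
    [[0, 0, 0.1], [0, 0, 0], 1],
    [[0, 0, 0], [0, 0, 0], 1],
    [[0, 0, 0], [0, 0, 0], 1],
    [[0, 0, 0], [0, 0, 0], 0.45],
    [[0, 0, 0], [0, 0, 0], 0.35],
    [[0, 0, 0], [0, 0, 0], 0.25]
  ]
}}

```text
t: 26.7
eef_pos: [0.4818, 0.2235, 0.0494]
tcp_rot: [0.088, 3.139, -0.002]
ft_force: [0.3, 0.6, 0.3]
finger_gap: 0.0642
grasp_force: 0.0
```

>>> {"op": "arm_command", "data": {
  "steps": [
    [[0, 0, 0], [0, 0, 0], 0.1],
    [[0, 0, -1], [0, 0, 0], 0],
    [[0, 0, -3], [0, 0, 0], 0],
    [[0, 0, -4], [0, 0, 0], 0],
    [[0, 0, -3], [0, 0, 0], 0],
    [[0, 0, 0], [0, 0, 0], 0],
    [[0, 0, 0], [0, 0, 0], 0],
    [[0, 0, 0], [0, 0, 0], 0]
  ]
}}

```text
t: 27.7
eef_pos: [0.4814, 0.2234, 0.1587]
tcp_rot: [-0.088, -3.14, 0.003]
ft_force: [0.3, 0.4, -0.1]
finger_gap: 0.0854
grasp_force: 0.0
```

```bash
python3 go.py 658 -2 150 176.8
```

```text
t 27.7 pos mm [481.4 223.4 158.7] yaw 176.79 gap 85.4 grip 0.0 F [ 0.3  0.4 -0.1] q [  3.  31. -48. 106.  28.  55.  30.]
shift(before turn) [-18.9  -21.51   0.91] shift(after turn) [-18.89 -21.52   0.87] turn [-0.11 -0.   -0.01]
```

>>> {"op": "arm_command", "data": {
  "steps": [
    [[-2, -2.3, 0], [0, 0, 0], 0],
    [[-3.4, -3.9, 0], [0, 0, 0], 0],
    [[-3.4, -3.9, 0], [0, 0, 0], 0],
    [[-3.4, -3.9, 0], [0, 0, 0], 0],
    [[-3.4, -3.9, 0], [0, 0, 0], 0],
    [[-2.2, -2.5, 0], [0, 0, 0], 0],
    [[-1.1, -1.1, 0.8], [0, 0, 0], 0],
    [[0, 0, 0], [0, 0, 0], 0]
  ]
}}

```text
t: 28.7
eef_pos: [0.6577, -0.0015, 0.1504]
tcp_rot: [-0.089, -3.139, 0.002]
ft_force: [0.5, -0.3, 0.1]
finger_gap: 0.0852
grasp_force: 0.0
```

```bash
python3 go.py 658 -2 28 176.8
python3 - <<'E'
from h import *
p,d=ctrl.grab_frame("top"); P=cloud("top",d); z=P[...,2]; box=np.zeros(d.shape,bool); box[155:240,170:265]=1
print("tin");rect(P,box&(z>.07)&(z<.1)); print("tray"); rect(P,box&(z>.037)&(z<.1))
E
```

```text
t 28.7 pos mm [657.7  -1.5 150.4] yaw 176.77 gap 85.2 grip 0.0 F [ 0.5 -0.3  0.1] q [ 21.  42. -43.  87.  31.  63.  58.]
shift(before turn) [-0.05 -0.03 12.24] shift(after turn) [-0.03 -0.05 12.24] turn [-0.06 -0.07 -0.03]
tin
  n 425 c [480.4 222.3] size [42.8 46.3] ang 87.3 mean [479.7 221.3  85.9]
tray
  n 1720 c [505.8 222.4] size [167.8 116.7] ang 86.7 mean [498.7 221.5  56.1]
```

>>> {"op": "arm_command", "data": {
  "steps": [
    [[0, 0, 2], [0, 0, 0], 0],
    [[0, 0, 2.6], [0, 0, 0], 0],
    [[0, 0, 2.6], [0, 0, 0], 0],
    [[0, 0, 2.6], [0, 0, 0], 0],
    [[0, 0, 1.6], [0, 0, 0], 0],
    [[0, 0, 0.9], [0, 0, 0], 0],
    [[0, 0, 0], [0, 0, 0], 0.2],
    [[0, 0, 0], [0, 0, 0], 0.4]
  ],
  "squeeze": 60
}}

```text
t: 29.75
eef_pos: [0.6589, -0.0017, 0.0297]
tcp_rot: [0.088, 3.138, -0.002]
ft_force: [-0.3, 0.6, 0.7]
finger_gap: 0.052
grasp_force: 0.0
```

>>> {"op": "arm_command", "data": {
  "steps": [
    [[0, 0, 0], [0, 0, 0], 0.5],
    [[0, 0, 0], [0, 0, 0], 1],
    [[0, 0, 0], [0, 0, 0], 1],
    [[0, 0, 0], [0, 0, 0], 1],
    [[0, 0, 0], [0, 0, 0], 1],
    [[0, 0, 0], [0, 0, 0], 1],
    [[0, 0, -0.2], [0, 0, 0], 1],
    [[0, 0, -0.5], [0, 0, 0], 1]
  ]
}}

```text
t: 30.75
eef_pos: [0.6584, -0.0019, 0.0362]
tcp_rot: [0.088, 3.139, -0.002]
ft_force: [-0.8, 0.0, -1.4]
finger_gap: 0.0419
grasp_force: 60.8
```

>>> {"op": "arm_command", "data": {
  "steps": [
    [[0, 0, -1], [0, 0, 0], 1],
    [[0, 0, -2], [0, 0, 0], 1],
    [[0, 0, -3], [0, 0, 0], 1],
    [[0, 0, -3], [0, 0, 0], 1],
    [[0, 0, -1.5], [0, 0, 0], 1],
    [[0, 0, 0], [0, 0, 0], 1],
    [[0, 0, 0], [0, 0, 0], 1],
    [[0, 0, 0], [0, 0, 0], 1]
  ]
}}

```text
t: 31.75
eef_pos: [0.6579, -0.0017, 0.1398]
tcp_rot: [-0.088, -3.14, 0.002]
ft_force: [-0.2, 0.2, -1.0]
finger_gap: 0.0423
grasp_force: 60.9
```

```bash
python3 go.py 530.8 221.0 130 176.8
```

```text
t 31.75 pos mm [657.9  -1.7 139.8] yaw 176.79 gap 42.3 grip 60.9 F [-0.2  0.2 -1. ] q [ 21.  42. -43.  88.  31.  62.  58.]
shift(before turn) [13.94 21.53  0.96] shift(after turn) [13.93 21.53  0.98] turn [-0.08 -0.03 -0.01]
```

>>> {"op": "arm_command", "data": {
  "steps": [
    [[1.4, 2.2, 0], [0, 0, 0], 1],
    [[2.5, 3.9, 0], [0, 0, 0], 1],
    [[2.5, 3.9, 0], [0, 0, 0], 1],
    [[2.5, 3.9, 0], [0, 0, 0], 1],
    [[2.5, 3.8, 0], [0, 0, 0], 1],
    [[1.6, 2.5, 0], [0, 0, 0], 1],
    [[0.9, 1.3, 0], [0, 0, 0], 1],
    [[0, 0, 0], [0, 0, 0], 1]
  ]
}}

```text
t: 32.75
eef_pos: [0.5315, 0.2211, 0.1403]
tcp_rot: [0.086, 3.14, -0.002]
ft_force: [0.4, -0.6, -0.4]
finger_gap: 0.0424
grasp_force: 61.0
```

```bash
python3 go.py 530.8 221.0 35 176.8
python3 - <<'E'
from h import *
from scipy.spatial.transform import Rotation
p,d=ctrl.grab_frame("side"); P=cloud("side",d); z=P[...,2]
s=ctrl.read_state(); e=s["eef_pos"]
m=(np.hypot(P[...,0]-e[0],P[...,1]-e[1])<.03)&(z>.06)&(z<.2)&(p.max(2)>90)
q=P[m]*1000; print(len(q),np.percentile(q[:,2],[0,1,3,5,10,50,95,99]).round(1)); l=q[q[:,2]<np.percentile(q[:,2],50)]; print("lower part extents",np.percentile(l,[2,98],axis=0).round(1))
cv2.imwrite("pics/v7.png",cv2.resize(p[150:300,180:330,::-1],None,fx=4,fy=4,interpolation=cv2.INTER_CUBIC))
E
```

```text
t 32.75 pos mm [531.5 221.1 140.3] yaw 176.85 gap 42.4 grip 61.0 F [ 0.4 -0.6 -0.4] q [  3.  36. -45. 101.  30.  56.  32.]
shift(before turn) [ 0.07 -0.   10.53] shift(after turn) [ 0.07 -0.02 10.53] turn [-0.09  0.04  0.05]
316 [ 85.5 113.1 115.3 116.5 119.6 147.  179.2 186.9]
lower part extents [[507.4 219.9 113.1]
 [548.1 246.8 145.9]]
```

View pics/v7.png

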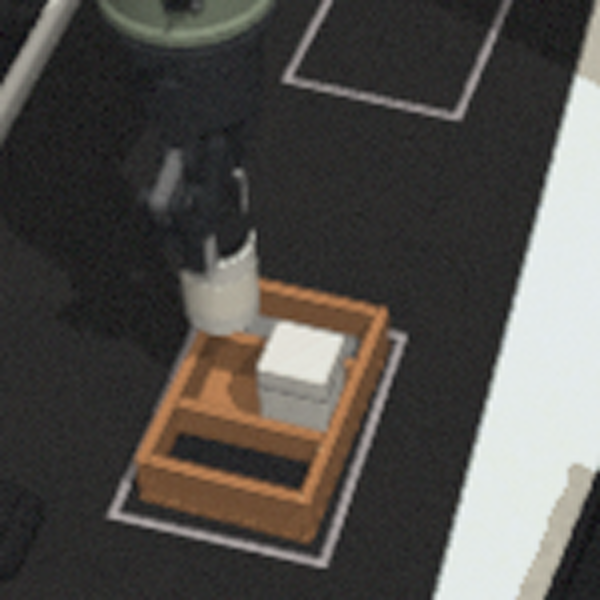

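The can, at (220,290), hangs upright beside the tin, which stands in the compartment at (300,375). I'll lower the can.

>>> {"op": "arm_command", "data": {
  "steps": [
    [[0.1, 0, 1.2], [0, 0, 0], 1],
    [[0, 0, 2.0], [0, 0, 0], 1],
    [[0, 0, 2.2], [0, 0, 0], 1],
    [[0, 0, 1.8], [0, 0, 0], 1],
    [[0, 0, 1.2], [0, 0, 0], 1],
    [[0, 0, 0.8], [0, 0, 0], 1],
    [[0, 0, 0.4], [0, 0, 0], 1],
    [[0, 0, 0.2], [0, 0, 0], 1]
  ]
}}

```text
t: 33.8
eef_pos: [0.531, 0.2208, 0.0426]
tcp_rot: [0.088, 3.139, -0.002]
ft_force: [0.5, -0.3, -0.5]
finger_gap: 0.0423
grasp_force: 61.0
```

```bash
python3 go.py 530.8 221.0 38 176.8
```

```text
t 33.8 pos mm [531.  220.8  42.6] yaw 176.78 gap 42.3 grip 61.0 F [ 0.5 -0.3 -0.5] q [ -1.  43. -40. 105.  37.  47.  27.]
shift(before turn) [0.02 0.02 0.46] shift(after turn) [0.02 0.02 0.46] turn [-0.07  0.08 -0.02]
```

>>> {"op": "arm_command", "data": {
  "steps": [
    [[0, 0, 0.1], [0, 0, 0], 1],
    [[0, 0, 0.1], [0, 0, 0], 1],
    [[0, 0, 0.1], [0, 0, 0], 1],
    [[0, 0, 0.1], [0, 0, 0], 1],
    [[0, 0, 0.05], [0, 0, 0], 1],
    [[0, 0, 0], [0, 0, 0], 1],
    [[0, 0, 0], [0, 0, 0], 1],
    [[0, 0, 0], [0, 0, 0], 1]
  ]
}}

```text
t: 34.8
eef_pos: [0.5308, 0.2207, 0.038]
tcp_rot: [0.088, 3.139, -0.002]
ft_force: [-0.2, -0.4, -0.9]
finger_gap: 0.0424
grasp_force: 61.0
```

```bash
python3 go.py
python3 - <<'E'
from h import *
p,d=ctrl.grab_frame("side"); P=cloud("side",d); z=P[...,2]
s=ctrl.read_state(); e=s["eef_pos"]
# cap/paper band edge: tin top as a reference and can visible points
m=(np.hypot(P[...,0]-e[0],P[...,1]-e[1])<.026)&(z>.05)&(p.max(2)>90); print("can", np.percentile(P[m][:,2]*1000,[50,95,99]).round(1))
m=(np.hypot(P[...,0]-.4804,P[...,1]-.2223)<.02)&(z>.07); print("tin",np.median(P[m][:,2]*1000).round(1))
E
```

```text
t 34.8 pos mm [530.8 220.7  38. ] yaw 176.78 gap 42.4 grip 61.0 F [-0.2 -0.4 -0.9] q [ -1.  43. -40. 105.  38.  46.  26.]
can [467.6 492.  496.8]
tin 434.7
```

>>> {"op": "arm_command", "data": {
  "steps": [
    [[0, 0, 0.1], [0, 0, 0], 1],
    [[0, 0, 0.1], [0, 0, 0], 1],
    [[0, 0, 0.05], [0, 0, 0], 1],
    [[0, 0, 0], [0, 0, 0], 1],
    [[0, 0, 0], [0, 0, 0], 1],
    [[0, 0, 0], [0, 0, 0], 1],
    [[0, 0, 0], [0, 0, 0], 1],
    [[0, 0, 0], [0, 0, 0], 1]
  ]
}}

```text
t: 35.85
eef_pos: [0.531, 0.2208, 0.0363]
tcp_rot: [0.088, 3.139, -0.003]
ft_force: [-4.1, -3.6, 16.6]
finger_gap: 0.042
grasp_force: 62.9
```

>>> {"op": "arm_command", "data": {
  "steps": [
    [[0, 0, -0.1], [0, 0, 0], 1],
    [[0, 0, 0], [0, 0, 0], 1],
    [[0, 0, 0], [0, 0, 0], 0.42],
    [[0, 0, 0], [0, 0, 0], 0.34],
    [[0, 0, 0], [0, 0, 0], 0.26],
    [[0, 0, 0], [0, 0, 0], 0.18],
    [[0, 0, 0], [0, 0, 0], 0.1],
    [[0, 0, 0], [0, 0, 0], 0.05]
  ]
}}

```text
t: 36.85
eef_pos: [0.5308, 0.2207, 0.0365]
tcp_rot: [0.088, 3.139, -0.002]
ft_force: [-0.2, -0.1, 0.4]
finger_gap: 0.0808
grasp_force: 0.0
```

>>> {"op": "arm_command", "data": {
  "steps": [
    [[0, 0, 0], [0, 0, 0], 0],
    [[0, 0, -1], [0, 0, 0], 0],
    [[0, 0, -3], [0, 0, 0], 0],
    [[0, 0, -4], [0, 0, 0], 0],
    [[0, 0, -3], [0, 0, 0], 0],
    [[-3, 4, 0], [0, 0, 0], 0],
    [[-4, 4, 0], [0, 0, 0], 0],
    [[-4, 4, 0], [0, 0, 0], 0]
  ]
}}

```text
t: 37.85
eef_pos: [0.6486, 0.3354, 0.1475]
tcp_rot: [0.089, 3.139, -0.002]
ft_force: [0.9, -1.1, 0.7]
finger_gap: 0.0855
grasp_force: 0.0
```

```bash
python3 go.py
python3 - <<'E'
from h import *
p,d=ctrl.grab_frame("top"); P=cloud("top",d); z=P[...,2]; box=np.zeros(d.shape,bool); box[155:240,170:265]=1
print("tops");rect(P,box&(z>.07)&(z<.1)); print("tray"); rect(P,box&(z>.037)&(z<.1))
p,d=ctrl.grab_frame("side"); cv2.imwrite("pics/v8.png",cv2.resize(p[180:300,200:320,::-1],None,fx=4,fy=4,interpolation=cv2.INTER_CUBIC))
E
```

```text
t 37.85 pos mm [648.6 335.4 147.5] yaw 176.76 gap 85.5 grip 0.0 F [ 0.9 -1.1  0.7] q [-10.  48. -42.  75.  32.  69.  33.]
tops
tray
  n 246 c [487.7 272.8] size [67.9 75. ] ang 86.6 mean [473.  286.2  46.2]
```

The picture budget is spent, so from here I'll work from depth numbers. I'll clear the view, check the loaded compartment, and get ready to push the tray's +y end wall with the spread fingers.

>>> {"op": "arm_command", "data": {
  "steps": [
    [[2.6, -0.37, 0], [0, 0, 0], 0],
    [[4, -0.37, 0], [0, 0, 0], 0],
    [[4, -0.37, 0], [0, 0, 0], 0],
    [[3, -0.37, 0], [0, 0, 9], 0],
    [[0, 0, 0], [0, 0, 10.2], 0],
    [[0, 0, 0], [0, 0, 10.2], 0],
    [[0, 0, 0], [0, 0, 10.2], 0],
    [[0, 0, 0], [0, 0, 10.2], 0]
  ]
}}

```text
t: 38.95
eef_pos: [0.5103, 0.3271, 0.147]
tcp_rot: [1.41, 2.806, -0.001]
ft_force: [-0.2, -0.7, -0.7]
finger_gap: 0.0854
grasp_force: 0.0
```

>>> {"op": "arm_command", "data": {
  "steps": [
    [[0, 0, 0], [0, 0, 10.2], 0],
    [[0, 0, 0], [0, 0, 10.2], 0],
    [[0, 0, 0], [0, 0, 10.2], 0],
    [[0, 0, 0], [0, 0, 9.6], 0],
    [[0, 0, 0], [0, 0, 0], 0],
    [[0, 0, 0], [0, 0, 0], 0],
    [[0, 0, 0], [0, 0, 0], 0],
    [[0, 0, 0], [0, 0, 0], 0]
  ]
}}

```text
t: 39.95
eef_pos: [0.5106, 0.3272, 0.1463]
tcp_rot: [2.281, 2.158, -0.001]
ft_force: [-0.1, -0.1, 0.1]
finger_gap: 0.0855
grasp_force: 0.0
```

```bash
python3 go.py 511.7 328.2 6 86.8
python3 - <<'E'
from h import *
p,d=ctrl.grab_frame("side"); P=cloud("side",d); z=P[...,2]
for nm,c,r in(("tin",(.480,.222),.022),("can",(.5303,.221),.021)):
    m=(np.hypot(P[...,0]-c[0],P[...,1]-c[1])<r)&(z>.075)&(z<.1); q=P[m]*1000; print(nm,len(q),np.median(q,axis=0).round(1))
    A=np.c_[q[:,:2]-q[:,:2].mean(0),np.ones(len(q))]; print(np.linalg.lstsq(A,q[:,2],rcond=None)[0].round(3))
p,d=ctrl.grab_frame("top"); P=cloud("top",d); z=P[...,2]; box=np.zeros(d.shape,bool); box[155:240,170:265]=1
rect(P,box&(z>.075)&(z<.1)); rect(P,box&(z>.037)&(z<.1))
E
```

```text
t 39.95 pos mm [510.6 327.2 146.3] yaw 86.84 gap 85.5 grip 0.0 F [-0.1 -0.1  0.1] q [-22.  33. -23.  97.  16.  54. -55.]
shift(before turn) [ 0.12  0.09 14.03] shift(after turn) [ 0.1   0.1  14.03] turn [0.05 0.08 0.04]
tin 91 [471.1 228.2  86.2]
[-8.1000e-02  1.0000e-03  8.6148e+01]
can 92 [534.  229.9  85.8]
[6.0000e-02 3.6000e-02 8.5835e+01]
  n 315 c [528.9 219.3] size [41.2 43.1] ang 2.9 mean [528.9 219.5  86. ]
  n 369 c [480.  221.4] size [41.6 46.1] ang 89.8 mean [481.8 219.6  86.3]
  n 1746 c [505.8 222. ] size [167.1 116.7] ang 86.9 mean [510.2 210.7  62.7]
```

Both stand level on the tray's floor, with their tops at 86 mm, and the tray hasn't moved. I'll descend beside the end wall.

>>> {"op": "arm_command", "data": {
  "steps": [
    [[0.1, 0.1, 2], [0, 0, 0], 0],
    [[0, 0, 3], [0, 0, 0], 0],
    [[0, 0, 3], [0, 0, 0], 0],
    [[0, 0, 3], [0, 0, 0], 0],
    [[0, 0, 1.8], [0, 0, 0], 0],
    [[0, 0, 0.8], [0, 0, 0], 0],
    [[0, 0, 0.4], [0, 0, 0], 0],
    [[0, 0, 0], [0, 0, 0], 0]
  ]
}}

```text
t: 41.05
eef_pos: [0.5121, 0.3283, 0.0067]
tcp_rot: [2.282, 2.157, 0.001]
ft_force: [-0.7, -0.7, 0.6]
finger_gap: 0.0856
grasp_force: 0.0
```

>>> {"op": "arm_command", "data": {
  "steps": [
    [[-0.2, 0, 0], [0, 0, 0], 0],
    [[-0.3, 0, 0], [0, 0, 0], 0],
    [[-0.3, 0, 0], [0, 0, 0], 0],
    [[-0.3, 0, 0], [0, 0, 0], 0],
    [[-0.3, 0, 0], [0, 0, 0], 0],
    [[-0.3, 0, 0], [0, 0, 0], 0],
    [[-0.3, 0, 0], [0, 0, 0], 0],
    [[-0.3, 0, 0], [0, 0, 0], 0]
  ]
}}

```text
t: 42.05
eef_pos: [0.5105, 0.3049, 0.0063]
tcp_rot: [2.282, 2.157, -0.001]
ft_force: [-0.7, 0.2, -0.1]
finger_gap: 0.0853
grasp_force: 0.0
```

```bash
python3 go.py
cat > see.py <<'E'
from h import *
p,d=ctrl.grab_frame("top"); P=cloud("top",d); z=P[...,2]; box=np.zeros(d.shape,bool); box[150:245,160:460]=1
rect(P,box&(z>.075)&(z<.1)); print("wall tops"); rect(P,box&(z>.037)&(z<.1))
E
python3 see.py
```

```text
t 42.05 pos mm [510.5 304.9   6.3] yaw 86.78 gap 85.3 grip 0.0 F [-0.7  0.2 -0.1] q [-23.  43. -19. 103.  22.  38. -58.]
  n 181 c [535.2 214. ] size [43.4 25.7] ang 43.6 mean [534.3 214.3  86.1]
wall tops
  n 713 c [515.1 210. ] size [144.2  96.2] ang 86.5 mean [535.2 192.8  57.1]
```

Run:
```python
from h import *
for n in("side","top"):
    p,d=ctrl.grab_frame(n); P=cloud(n,d)*1000
    for nm,x0,x1 in(("far finger",548,575),("near finger",445,472),("mid",472,548)):
        m=(P[...,0]>x0)&(P[...,0]<x1)&(P[...,1]>270)&(P[...,1]<345)&(P[...,2]>6)&(P[...,2]<110)
        q=P[m]; c=p[m]
        print(n,nm,len(q))
        for lo in range(6,110,13):
            k=(q[:,2]>=lo)&(q[:,2]<lo+13)
            if k.sum()>2: print("   z",lo,k.sum(),"x",np.percentile(q[k,0],[5,95]).round(),"y",np.percentile(q[k,1],[5,95]).round(),"rgb",np.median(c[k],axis=0))
```

```text
side far finger 235
   z 6 29 x [550. 568.] y [285. 328.] rgb [113.  82.  56.]
   z 19 36 x [549. 565.] y [271. 304.] rgb [110.   77.5  52. ]
   z 32 22 x [549. 565.] y [272. 305.] rgb [105.5  75.5  50.5]
   z 45 18 x [549. 561.] y [289. 314.] rgb [112.5  83.   63.5]
   z 58 23 x [552. 564.] y [297. 315.] rgb [63. 51. 40.]
   z 71 25 x [552. 567.] y [300. 315.] rgb [41. 41. 40.]
   z 84 17 x [553. 569.] y [309. 315.] rgb [46. 48. 47.]
   z 97 65 x [555. 574.] y [293. 316.] rgb [39. 40. 42.]
side near finger 259
   z 6 43 x [450. 470.] y [280. 338.] rgb [112.  79.  53.]
   z 19 42 x [450. 469.] y [274. 310.] rgb [110.   78.   53.5]
   z 32 35 x [450. 467.] y [277. 311.] rgb [110.  79.  53.]
   z 45 22 x [452. 464.] y [288. 320.] rgb [157.5 110.   75. ]
   z 58 21 x [455. 467.] y [308. 321.] rgb [102.  90.  73.]
   z 71 22 x [454. 466.] y [310. 320.] rgb [69.5 57.  46.5]
   z 84 16 x [453. 468.] y [315. 323.] rgb [47.  47.5 49.5]
   z 97 58 x [449. 470.] y [300. 323.] rgb [39.5 40.  42. ]
side mid 489
   z 6 97 x [475. 542.] y [304. 329.] rgb [113.  80.  54.]
   z 19 192 x [482. 545.] y [271. 308.] rgb [42.  39.5 38.5]
   z 32 124 x [479. 544.] y [276. 309.] rgb [109.  77.  52.]
   z 45 70 x [476. 542.] y [299. 308.] rgb [168.5 117.   76. ]
   z 97 6 x [476. 538.] y [314. 321.] rgb [40.  36.  35.5]
top far finger 9
   z 32 3 x [565. 567.] y [275. 277.] rgb [90. 61. 32.]
   z 45 4 x [562. 566.] y [271. 278.] rgb [105.   67.5  32.5]
top near finger 0
top mid 0
```

Depth shows the open fingertips really sit about 40 mm above the nominal TCP, so they are just over the wall top and nothing is touching. I'll back off, half close the fingers, go lower and push again.

>>> {"op": "arm_command", "data": {
  "steps": [
    [[1, 0, -0.3], [0, 0, 0], 0],
    [[1.2, 0, 0], [0, 0, 0], 0.3],
    [[0, 0, 0], [0, 0, 0], 0.3],
    [[0, 0, 0.5], [0, 0, 0], 0.3],
    [[0, 0, 0.5], [0, 0, 0], 0.3],
    [[0, 0, 0.4], [0, 0, 0], 0.3],
    [[0, 0, 0.2], [0, 0, 0], 0.3],
    [[0, 0, 0], [0, 0, 0], 0.3]
  ]
}}

```text
t: 43.2
eef_pos: [0.5117, 0.327, -0.0069]
tcp_rot: [2.282, 2.157, -0.001]
ft_force: [-0.8, -0.0, -0.3]
finger_gap: 0.06
grasp_force: 0.0
```

```bash
python3 go.py
python3 - <<'E'
from h import *
n="side"; p,d=ctrl.grab_frame(n); P=cloud(n,d)*1000
for x0,x1 in((530,565),(455,490)):
    m=(P[...,0]>x0)&(P[...,0]<x1)&(P[...,1]>312)&(P[...,1]<350)&(P[...,2]>6)&(P[...,2]<70); q=P[m]
    print(len(q),"z pct",np.percentile(q[:,2],[0,2,5,10,25]).round(),"y",np.percentile(q[:,1],[5,95]).round())
E
```

```text
t 43.2 pos mm [511.7 327.   -6.9] yaw 86.78 gap 60.0 grip 0.0 F [-0.8 -0.  -0.3] q [-25.  45. -19. 101.  22.  38. -60.]
79 z pct [ 6.  6.  9. 32. 41.] y [318. 338.]
64 z pct [ 6.  6.  6.  7. 38.] y [320. 343.]
```

>>> {"op": "arm_command", "data": {
  "steps": [
    [[0, 0, 0.4], [0, 0, 0], 0.3],
    [[0, 0, 0.4], [0, 0, 0], 0.3],
    [[-0.2, 0, 0], [0, 0, 0], 0.3],
    [[-0.3, 0, 0], [0, 0, 0], 0.3],
    [[-0.3, 0, 0], [0, 0, 0], 0.3],
    [[-0.3, 0, 0], [0, 0, 0], 0.3],
    [[-0.3, 0, 0], [0, 0, 0], 0.3],
    [[-0.3, 0, 0], [0, 0, 0], 0.3]
  ]
}}

```text
t: 44.25
eef_pos: [0.5108, 0.3104, -0.0146]
tcp_rot: [2.282, 2.158, 0.001]
ft_force: [-0.2, 4.0, -0.9]
finger_gap: 0.0599
grasp_force: 1.9
```

```bash
python3 go.py; python3 see.py
```

```text
t 44.25 pos mm [510.8 310.4 -14.6] yaw 86.8 gap 59.9 grip 1.9 F [-0.2  4.  -0.9] q [-24.  45. -19. 103.  23.  36. -59.]
  n 216 c [534.6 212.5] size [43.2 30.2] ang 67.5 mean [533.4 211.1  85.9]
wall tops
  n 746 c [545.6 185.9] size [176.3  80.2] ang 54.5 mean [535.5 189.8  58.3]
```

Contact at 4 N. I'll push steadily.

>>> {"op": "arm_command", "data": {
  "steps": [
    [[-1.0, 0.08, 0], [0, 0, 0], 0.3],
    [[-1.6, 0.12, 0], [0, 0, 0], 0.3],
    [[-2.0, 0.15, 0], [0, 0, 0], 0.3],
    [[-2.0, 0.15, 0], [0, 0, 0], 0.3],
    [[-2.0, 0.15, 0], [0, 0, 0], 0.3],
    [[-2.0, 0.15, 0], [0, 0, 0], 0.3],
    [[-1.4, 0.1, 0], [0, 0, 0], 0.3],
    [[-0.8, 0.06, 0], [0, 0, 0], 0.3]
  ]
}}

```text
t: 45.3
eef_pos: [0.5132, 0.1807, -0.0145]
tcp_rot: [2.282, 2.156, -0.001]
ft_force: [0.2, 3.8, -1.2]
finger_gap: 0.0598
grasp_force: 1.6
```

```bash
python3 go.py; python3 see.py
```

```text
t 45.3 pos mm [513.2 180.7 -14.5] yaw 86.74 gap 59.8 grip 1.6 F [ 0.2  3.8 -1.2] q [-12.  42. -19. 111.  25.  31. -51.]
wall tops
  n 196 c [547.3  22.1] size [90.1 47.2] ang 43.2 mean [543.8  20.9  46.3]
```

>>> {"op": "arm_command", "data": {
  "steps": [
    [[-1.2, 0.09, 0], [0, 0, 0], 0.3],
    [[-1.8, 0.13, 0], [0, 0, 0], 0.3],
    [[-2.0, 0.15, 0], [0, 0, 0], 0.3],
    [[-2.0, 0.15, 0], [0, 0, 0], 0.3],
    [[-2.0, 0.15, 0], [0, 0, 0], 0.3],
    [[-2.0, 0.15, 0], [0, 0, 0], 0.3],
    [[-2.0, 0.15, 0], [0, 0, 0], 0.3],
    [[-2.0, 0.15, 0], [0, 0, 0], 0.3]
  ]
}}

```text
t: 46.35
eef_pos: [0.5155, 0.0297, -0.0144]
tcp_rot: [2.282, 2.157, -0.002]
ft_force: [0.1, 2.8, -2.3]
finger_gap: 0.0601
grasp_force: 1.4
```

>>> {"op": "arm_command", "data": {
  "steps": [
    [[-2.0, 0.15, 0], [0, 0, 0], 0.3],
    [[-2.0, 0.15, 0], [0, 0, 0], 0.3],
    [[-2.0, 0.15, 0], [0, 0, 0.3], 0.3],
    [[-1.8, 0.13, 0], [0, 0, 0.2], 0.3],
    [[-1.4, 0.1, 0], [0, 0, 0], 0.3],
    [[-0.9, 0.07, 0], [0, 0, 0], 0.3],
    [[-0.5, 0.04, 0], [0, 0, 0], 0.3],
    [[0, 0, 0], [0, 0, 0], 0.3]
  ]
}}

```text
t: 47.35
eef_pos: [0.5176, -0.0752, -0.0141]
tcp_rot: [2.291, 2.147, -0.001]
ft_force: [0.5, -0.6, 0.1]
finger_gap: 0.0599
grasp_force: 0.0
```

```bash
python3 go.py; python3 see.py
python3 - <<'E'
from h import *
p,d=ctrl.grab_frame("side"); P=cloud("side",d); z=P[...,2]
m=(P[...,0]>.42)&(P[...,0]<.61)&(P[...,1]<-.08)&(P[...,1]>-.3)&(z>.04)&(z<.052)
q=(P[m][:,:2]*1000).astype(np.float32); print(len(q),cv2.minAreaRect(q),np.percentile(q,[1,99],axis=0))
E
```

```text
t 47.35 pos mm [517.6 -75.2 -14.1] yaw 86.27 gap 59.9 grip 0.0 F [ 0.5 -0.6  0.1] q [ 16.  41. -20. 114.  27.  30. -27.]
  n 30 c [481.6 -65.4] size [22.1  8.6] ang 32.6 mean [481.8 -63.9  85.5]
wall tops
  n 67 c [472.6 -65.9] size [34.3 16.3] ang 1.5 mean [476.6 -63.9  78.9]
229 ((510.17999267578125, -165.41310119628906), (173.82432556152344, 117.10416412353516), 84.92325592041016) [[ 449.56664062 -250.54225281]
 [ 571.12936035  -81.16120392]]
```

>>> {"op": "arm_command", "data": {
  "steps": [
    [[-0.4, 0.02, 0], [0, 0, 0], 0.3],
    [[-0.5, 0.03, 0], [0, 0, 0], 0.3],
    [[-0.5, 0.03, 0], [0, 0, 0], 0.3],
    [[-0.5, 0.03, 0], [0, 0, 0], 0.3],
    [[-0.4, 0.02, 0], [0, 0, 0], 0.3],
    [[-0.2, 0.01, 0], [0, 0, 0], 0.3],
    [[0, 0, 0], [0, 0, 0], 0.3],
    [[0, 0, 0], [0, 0, 0], 0.3]
  ]
}}

```text
t: 48.45
eef_pos: [0.5175, -0.1, -0.014]
tcp_rot: [2.291, 2.147, -0.0]
ft_force: [1.0, 2.2, 2.0]
finger_gap: 0.0596
grasp_force: 1.2
```

>>> {"op": "arm_command", "data": {
  "steps": [
    [[1.5, 0, 0], [0, 0, 0], 0.3],
    [[3, 0, 0], [0, 0, 0], 0.3],
    [[4, 0, 0], [0, 0, 0], 0.3],
    [[5, 0, -2], [0, 0, 0], 0.3],
    [[5, 0, -4], [0, 0, 0], 0.3],
    [[5, 0, -5], [0, 0, 0], 0.3],
    [[5, 0, -5], [0, 0, 0], 0.3],
    [[0, 0, 0], [0, 0, 0], 0.3]
  ]
}}

```text
t: 49.45
eef_pos: [0.5355, 0.1771, 0.136]
tcp_rot: [2.285, 2.152, 0.008]
ft_force: [0.1, -0.4, -0.7]
finger_gap: 0.0595
grasp_force: 0.0
```

```bash
python3 go.py; python3 see.py
python3 - <<'E'
from h import *
p,d=ctrl.grab_frame("top"); P=cloud("top",d); z=P[...,2]
box=np.zeros(d.shape,bool); box[95:160,360:420]=1; print("mug"); rect(P,box&(z>.07)&(z<.1))
# outline: light grey pixels at mat level -> fitted rectangle
g=(p.min(2)>90)&(abs(z-.003)<.008)&(P[...,0]>.42)&(P[...,0]<.61)&(P[...,1]<-.08)&(P[...,1]>-.31)
q=(P[g][:,:2]*1000).astype(np.float32); print("outline",len(q),cv2.minAreaRect(q))
E
```

```text
t 49.45 pos mm [535.5 177.1 136. ] yaw 86.57 gap 59.5 grip 0.0 F [ 0.1 -0.4 -0.7] q [ -5.  30. -26. 104.  17.  49. -43.]
  n 328 c [ 535.1 -194.4] size [42.  43.1] ang 87.4 mean [ 534.5 -194.    86. ]
  n 435 c [ 485.8 -193.3] size [44.4 46.5] ang 87.3 mean [ 485.2 -191.5   86.3]
wall tops
  n 2202 c [ 511.1 -194.1] size [166.4 117.6] ang 86.2 mean [ 509.1 -190.9   61. ]
mug
  n 431 c [ 675.7 -172. ] size [74.  95.5] ang 70.7 mean [ 672.5 -168.4   85.5]
outline 510 ((511.7812805175781, -193.0425262451172), (196.04054260253906, 148.07870483398438), 86.13481903076172)
```

The tray is at (511.1, -194.1) and 86.2°, against the outline at (511.8, -193.0) and 86.1°. Can and tin stand level, the mug hasn't moved, and the arm is clear, so I'll hand in.

```bash
python3 -c "
from plant import ctrl
print(ctrl.hand_in())"
```

```text
the job is handed in; nothing more can be done
None
```

The job is handed in: the can and tin stand side by side in the tray's middle compartment, and the tray sits about 1 mm off the centre of the other outline, squarely aligned; the tin toppled when its first grip slipped, so I stood it up again on the mat before placing it, and the hand-in returned no verdict.

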